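# Close the junction box: seat the lid and fold its three clip flaps down

## Task

Put the loose lid squarely on the grey junction box so that it sits fully home, with the orange clip flaps still standing open. Then fold the three clip flaps down over the lid rim, pressing each by feel until its sprung rubber foot bears firmly on the lid and stays there, but never push on a flap with more than 25 N. Leave the jar, the screwdriver and the parts bin where they are, and let go of everything.

Things in the scene. Friction and masses are not known exactly. Their poses are not given: they have to be found in the camera images.
- enclosure: Light grey open-topped junction box fixed to the bench, 110 mm (x) by 150 mm (y), 80 mm high, walls 4 mm thick (opening 102 by 142 mm). Origin: centre of its underside; z up. A clip flap stands open on its +y, -y and +x sides; none on its -x side, where three short black cable glands are.
- lid: Loose grey lid, 0.3 kg, starts plug down on the bench. Origin: centre of its underside, z up. Black plug: 90 x 130 mm (x by y) to z = 3 mm, 98 x 138 mm to z = 8 mm (2 mm play a side in the box). Plate 110 x 150 mm, z = 8 to 16 mm. Black grip bar 20 mm thick along x, 50 mm along y, z = 16 to 44 mm. Seated (either way round) its origin is 72 mm above the box's.
- bracket_left: Steel hinge bracket of the left clip flap, fixed on the middle of the box's +y (short) side at the rim. Origin: on the flap's hinge axis, 12 mm outside the box wall, 90 mm above the box's underside. Its x axis points level inward over the box, y along the hinge, z up.
- bracket_right: Steel hinge bracket of the right clip flap, fixed on the middle of the box's -y (short) side at the rim. Origin: on the flap's hinge axis, 12 mm outside the box wall, 90 mm above the box's underside. Its x axis points level inward over the box, y along the hinge, z up.
- bracket_far: Steel hinge bracket of the far clip flap, fixed on the middle of the box's +x (long) side at the rim. Origin: on the flap's hinge axis, 12 mm outside the box wall, 90 mm above the box's underside. Its x axis points level inward over the box, y along the hinge, z up.
- clip_left (a joint): Angle (rad) of the left orange clip flap: 0 = its arm lies level over the lid rim, 1.57 = upright, more leans outward (limit 2.1). All alike: L-shaped, 34 mm wide, 5 mm thick. At 0, in the bracket's frame: a leg from the hinge up to z = 17 mm, then an arm to x = 46 mm, top face z = 17 mm, underside z = 12 mm; a round press rib across it at x = 42 mm rises to z = 20 mm. Opening turns it outward, its x towards z.
- clip_right (a joint): Angle of the right flap, as the left. All hinges are stiff (dry friction 0.28 Nm: about 7 N on the rib turns the arm) and stay where left. Under each arm at x = 38 mm is a 14 mm rubber foot on a screw spindle, set differently on every flap and not measured: with the lid seated it first touches at any angle from about -0.19 to +0.19 rad, so feel for it.
- clip_far (a joint): Angle of the far flap, as the left. Every foot is sprung: 2 mm travel, 1.25 N at first touch, 2.5 N more per mm, then solid. So pushing down on a rib, 7 N only turns the arm, 12 to 13 N squeezes the foot home, 14 to 17 N is a firm press, above 25 N is overload. A tool that scrapes along the arm adds drag: follow its arc. Hinge friction keeps the foot squeezed after release.
- gland_jar: White jar of cable glands, 56 mm across, 75 mm high, to be left alone. Origin: centre of its underside.
- screwdriver: Green-handled screwdriver lying on the bench, 190 mm long along its x, to be left alone. Origin: underneath its middle.
- parts_bin: Blue open bin, 100 by 140 by 50 mm high, holding spare terminals, to be left alone. Origin: centre of its underside.
Not all that is in view belongs to the job. Leave any brown or green look-alike of the lid alone.

How it is judged (in metres and radians):
On the way:
1. the lid sits fully home in the box while all three clip flaps are still open (z of lid in the frame of enclosure between 0.069 and 0.0738 m and x of lid in the frame of enclosure between -0.004 and 0.004 m and y of lid in the frame of enclosure between -0.004 and 0.004 m and angle between lid's own z axis and vertical below 0.03 rad and value of joint each of clip_left, clip_right, clip_far above 0.9 rad), for 0.2 s.
At the end, for the whole second after the job is handed in: The lid sits home in the box (within 4 mm sideways, less than 1.8 mm high, tilt under 0.03 rad) and at rest, and each of the three clip flaps is folded down (angle under 0.3 rad) with its foot bearing on the lid by itself with more than 2.5 N (z of lid in the frame of enclosure between 0.069 and 0.0738 m and x of lid in the frame of enclosure between -0.004 and 0.004 m and y of lid in the frame of enclosure between -0.004 and 0.004 m and angle between lid's own z axis and vertical below 0.03 rad and linear speed of lid below 0.02 m/s and contact force between each of bracket_left, bracket_right, bracket_far and lid above 2.5 N and value of joint each of clip_left, clip_right, clip_far below 0.3 rad and velocity of joint clip_left between -0.05 and 0.05 rad/s and velocity of joint clip_right between -0.05 and 0.05 rad/s and velocity of joint clip_far between -0.05 and 0.05 rad/s); the robot touches nothing.
It fails at once if a clip flap is pushed with more than 25 N (contact force between any of the fingers, the arm and bracket_left above 25 N or contact force between any of the fingers, the arm and bracket_right above 25 N or contact force between any of the fingers, the arm and bracket_far above 25 N).
It fails at once if the jar is moved more than 20 mm (distance of gland_jar from where it was at the start of the episode above 0.02 m).
It fails at once if the screwdriver is moved more than 20 mm (distance of screwdriver from where it was at the start of the episode above 0.02 m).
It fails at once if the parts bin is moved more than 20 mm (distance of parts_bin from where it was at the start of the episode above 0.02 m).
It also fails if it takes over 72 s, if anything falls off the work surface, if the arm or the gripper's body presses on something with over 40 N, if the wrist force passes 120 N, or if a joint passes its speed limit or range.

## Robot

A 7-joint arm with a two-finger parallel gripper is mounted at the origin on the work surface. World frame = base frame: x ahead of the robot, y to its left, z up, the work surface at z = 0. Lengths are in mm, angles in rad, forces in N, time in s.
With the tool pointing down it reaches from about 400 to 900 mm from the base axis. Payload 5.5 kg.
Tool frame: the origin (TCP) lies between the finger pads; the fingertips stand 11 mm ahead of it and the grasp point (between the pads) lies 8 mm behind it (ctrl.tip_reach is the distance from the TCP to the fingertips, in mm); z points along the fingers, y is the direction in which the jaws open and shut (so a half turn about z gives the same grasp; the last joint's range is limited). The gripper opens to 92 mm and grips with 3 to 60 N. Pads are 19 mm wide; open, the fingers measure 130 mm over their backs; the gripper's body (75 mm by 190 mm) begins 47 mm behind the grasp point.
Start: joints at [1.553, 0.501, -0.427, 1.55, 0.221, 1.138, -0.21], TCP at [180.164, -624.532, 237.729] pointing down, gripper open.
Joint ranges: [-2.88, 2.88], [-0.31, 2.03], [-1.54, 1.56], [0.2, 2.42], [-1.41, 4.55], [0.19, 2.02], [-2.57, 2.57]. Speed limits (rad/s): [2.57, 2.57, 3.14, 3.14, 3.14, 3.14, 3.14].

## Interface

Orientations are given as a rotation vector (axis times angle).
In Python, from bench import sensors, imaging, ticket, ctrl gives the robot as it stands.
- The arm moves only by the tool arm_command, never from a script. Its argument "increments" is a list of rows, each an object of numbers: "x", "y", "z": the shift along the tool's x, y, z in m; "twist": the turn about the tool's z in rad; "hand": the finger opening in m, from 0 to 0.0918. A call has 1 to 12 rows; each row shifts and turns the pose as measured when the row begins, along the tool's axes as they then stand; what a row does not reach is not made up. A row lasts 1/12 s, in which the tool goes at most 41.7 mm and 7.16 degrees, less where a joint would pass 70% of its speed; a pose out of reach is approached as far as the arm can. A call is refused whole if a number of a shift passes 0.0417 or a number of a turn 0.125, either way. A call with a gripper value outside its range is refused whole. The fingers move at their own pace and stop on an object; "grip_force" is the grip in N (left out, the last holds). Time passes only in rows, so rows that do not move let the fingers close. It gives the time, the measured TCP pose, the force and the opening at its end, in the units of the state.
- sensors.sense(): the state, without advancing time (a new reading comes with each control period).
- imaging.capture(name): name is "scene" or "top" or "wrist"; returns (picture, depth): 420x560x3 uint8, red, green, blue; 420x560 float32, mm along the optical axis (not along the pixel's ray), 0 where there is no reading.
- imaging.camera_model(name): a dict with "K" (3x3 intrinsics, pixels), "xyz" and "orientation" of the camera in the world. Camera axes: x right, y up, looking along -z (the intrinsics and any distortion apply to the point x, -y, -z); pixel columns grow to the right and rows downward; lengths in mm; the calibration is good to about 2 mm. A picture is of the moment at which its call begins: read the wrist's pose just before it. camera_model takes no time and is no camera call; for the wrist camera it gives the pose at the moment of the call.
- ticket.finish_job(): hands the job in, once; it reports no verdict.
The state is a dict: "time": time; "joints": joint angles; "joint_vel": joint speeds; "joint_efforts": joint torques, N m; "position": TCP position; "tcp_rot": TCP orientation; "contact_force": force on the tool from outside, world axes, zero at the start; "wrist_torque": the same for the moment, N m; "gripper_width": finger opening in mm.
Only numpy, scipy, OpenCV 4.12 (cv2) and the standard library are available. Lean on these libraries where they do the work, as an engineer would, in place of code of your own. Each camera call takes 0.05 s, during which the arm holds its last target.

## Working session

There is one attempt and no reset: what is moved stays moved. The work goes in short steps, Python scripts to look and compute and a tool call to move; the robot and the scene stay as the last step left them, time stands still between calls to the robot, and variables do not carry over. Pictures are saved under pics/ and viewed, and the job is handed in when it is done.

Besides the shell and the picture viewer there is one more tool, called after "Call:" by a JSON object that holds its "op" and its "data". arm_command: Moves the arm, as the interface text tells. Its arguments: {"type":"object","properties":{"increments":{"type":"array"},"grip_force":{"type":"number"}},"required":["increments"]}

```bash
mkdir -p pics; ls; python3 - <<'E'
from bench import sensors, imaging, ticket, ctrl
import cv2,json
s=sensors.sense();print(s)
for n in("scene","top","wrist"):
    m=imaging.camera_model(n);print(n,m)
    p,d=imaging.capture(n);cv2.imwrite(f'pics/{n}0.png',p[:,:,::-1])
    import numpy as np;np.savez(f'{n}0.npz',p=p,d=d)
E
```

```text
pics
{'time': 0.0, 'joints': array([ 1.55320789,  0.50182225, -0.42674567,  1.55140432,  0.22080941,
        1.1382878 , -0.21029124]), 'joint_vel': array([ 1.33370307e-04,  4.34084747e-04, -1.52001224e-03,  7.76830991e-04,
       -5.46796527e-04,  1.17538433e-05,  1.17000693e-03]), 'joint_efforts': array([ 7.92927767e-04, -5.66588044e+01, -5.81639126e+00, -2.79114372e+01,
       -6.88831578e-02,  3.06257978e-02,  1.57427039e-04]), 'position': array([ 179.87002663, -623.9421462 ,  236.70935806]), 'tcp_rot': array([-3.10883958e+00, -4.39382927e-01,  3.52192066e-04]), 'contact_force': array([ 0.85683476, -0.05401741, -0.41873237]), 'wrist_torque': array([0.02507422, 0.01504439, 0.01858698]), 'gripper_width': 91.63311149911601}
scene {'K': array([[508.03941639,   0.        , 284.36728383],
       [  0.        , 508.03941639, 211.6492446 ],
       [  0.        ,   0.        ,   1.        ]]), 'xyz': array([1605.23761   , -175.53394675, 1007.8843707 ]), 'orientation': array([0.74228031, 0.59234038, 1.28102334])}
top {'K': array([[403.53580141,   0.        , 275.91984552],
       [  0.        , 403.53580141, 212.62597448],
       [  0.        ,   0.        ,   1.        ]]), 'xyz': array([385.93343   ,  73.83800841, 955.61273517]), 'orientation': array([ 0.14375607, -0.11310556, -1.57976854])}
wrist {'K': array([[371.78405416,   0.        , 281.81869282],
       [  0.        , 371.78405416, 210.33710529],
       [  0.        ,   0.        ,   1.        ]]), 'xyz': array([ 252.55347108, -603.75495739,  383.33779691]), 'orientation': array([-0.24366061,  0.18710604, -1.2798712 ])}
```

View pics/scene0.png

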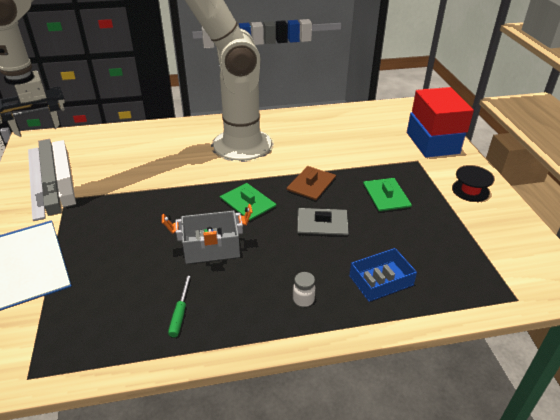

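View pics/top0.png

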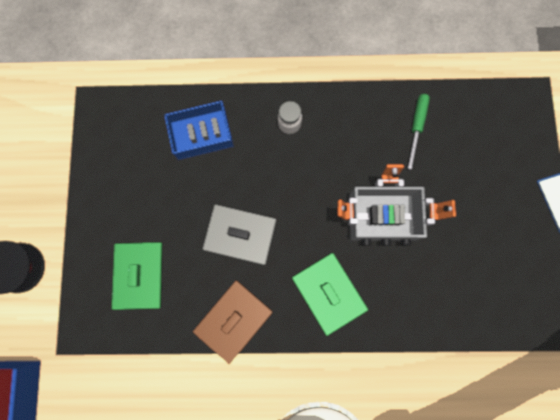

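View pics/wrist0.png

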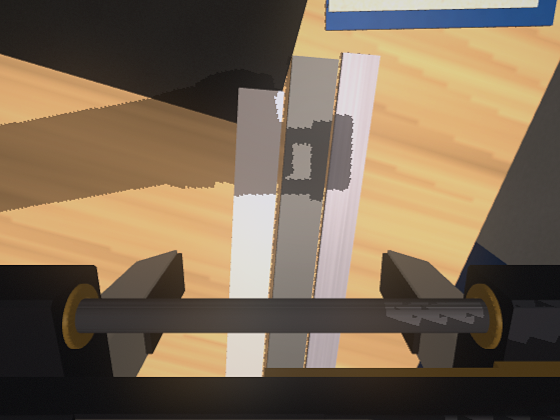

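Candidates for the lid in the top view: grey (239,234), green (136,275) and (330,293), brown (232,321). The grey one matches the description, so I'll check it in a crop and measure it.

```bash
cat > h.py <<'E'
import numpy as np,cv2
from scipy.spatial.transform import Rotation as R
def ray(m,px):
    px=np.atleast_2d(np.asarray(px,float));K=m['K']
    v=np.c_[(px[:,0]-K[0,2])/K[0,0],-(px[:,1]-K[1,2])/K[1,1],-np.ones(len(px))]
    return v@R.from_rotvec(m['orientation']).as_matrix().T
def onz(m,px,z):
    v=ray(m,px);o=m['xyz'];return o+v*((z-o[2])/v[:,2])[:,None]
def cloud(m,d):
    h,w=d.shape;u,v=np.meshgrid(np.arange(w),np.arange(h))
    r=ray(m,np.c_[u.ravel(),v.ravel()]);P=m['xyz']+r*d.ravel()[:,None]
    P[d.ravel()==0]=np.nan
    return P.reshape(h,w,3)
def proj(m,P):
    P=np.atleast_2d(P);c=(P-m['xyz'])@R.from_rotvec(m['orientation']).as_matrix()
    return np.c_[m['K'][0,0]*c[:,0]/-c[:,2]+m['K'][0,2],-m['K'][1,1]*c[:,1]/-c[:,2]+m['K'][1,2]]
E
python3 - <<'E'
from h import *
from bench import imaging
m=imaging.camera_model('top');f=np.load('top0.npz');p,d=f['p'],f['d']
C=cloud(m,d)
# crops
cv2.imwrite('pics/crop0.png',cv2.resize(p[150:290,180:470,::-1],None,fx=2.7,fy=2.7,interpolation=cv2.INTER_CUBIC))
def rect(mask,z,name):
    c=max(cv2.findContours(mask.astype(np.uint8),0,2)[0],key=cv2.contourArea)
    w=onz(m,c[:,0,:],z)[:,:2].astype(np.float32)
    print(name,cv2.minAreaRect(w),len(c))
hsv=cv2.cvtColor(p,cv2.COLOR_RGB2HSV)
z=C[:,:,2]
box=np.zeros(d.shape,bool);box[195:275,195:285]=1
k=np.ones((5,5),np.uint8)
g=box&(hsv[:,:,1]<40)&(hsv[:,:,2]>70)
rect(cv2.morphologyEx(g.astype(np.uint8),cv2.MORPH_CLOSE,k),16,'lid plate')
print('lid z med',np.nanmedian(z[g]),'table z',np.nanmedian(z[100:110,300:390]))
rect(box&(z>36),44,'bar depth')
bar=np.zeros(d.shape,bool);bar[224:244,222:256]=1
rect(bar&(hsv[:,:,2]<70),44,'bar col')
b=np.zeros(d.shape,bool);b[170:250,345:435]=1
rect(b&(z>70)&(z<86)&(hsv[:,:,1]<40),80,'box')
rect(b&(z>70)&(z<86)&(hsv[:,:,1]<40)&(hsv[:,:,2]>60),80,'box2')
print(np.nanmin(z[205:220,375:405]))
print(np.round(C[190:245:3,390]))
E
```

```text
lid plate ((491.73663330078125, 178.32754516601562), (155.52182006835938, 114.72283172607422), 75.84282684326172) 106
lid z med 16.33512967143122 table z 0.5774640757782663
bar depth ((491.6114807128906, 178.81394958496094), (49.44444274902344, 19.993087768554688), 76.20735931396484) 26
bar col ((479.9830017089844, 158.21868896484375), (2.2737598419189453, 2.2777092456817627), 89.2402114868164) 3
box ((536.5198974609375, -162.15701293945312), (165.30288696289062, 122.39373779296875), 89.23466491699219) 96
box2 ((536.5198974609375, -162.15701293945312), (165.30288696289062, 122.39373779296875), 89.23466491699219) 96
0.5108254308008782
[[ 580. -166.   67.]
 [ 580. -174.   34.]
 [ 579. -181.    6.]
 [ 572. -182.    3.]
 [ 565. -182.    2.]
 [ 549. -168.   51.]
 [ 542. -168.   51.]
 [ 535. -167.   53.]
 [ 528. -167.   51.]
 [ 521. -167.   51.]
 [ 514. -166.   53.]
 [ 508. -167.   46.]
 [ 507. -177.    6.]
 [ 499. -177.    6.]
 [ 493. -177.    5.]
 [ 478. -156.   80.]
 [ 475. -166.   42.]
 [ 472. -178.   -4.]
 [ 462. -168.   33.]]
```

View pics/crop0.png

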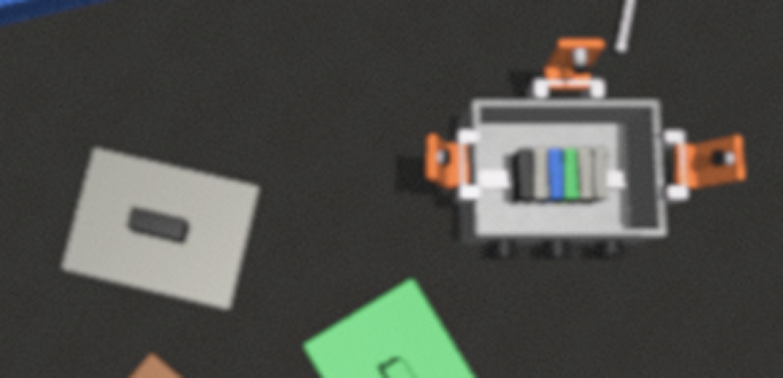

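The crop confirms it: grey lid with a black bar at about (239,234) in the top view, yaw about -14°. The box is at about (390,212) with its three orange flaps open. Next I'll move over the box on the way and look at it with the wrist camera.

```bash
cat >> h.py <<'E'
def st(verbose=True):
    from bench import sensors
    s=sensors.sense();M=R.from_rotvec(s['tcp_rot']).as_matrix()
    if verbose:
        print('t%.2f'%s['time'],'pos',np.round(s['position'],1),'xax',np.round(M[:,0],3),'yax',np.round(M[:,1],3),'zax',np.round(M[:,2],3),'F',np.round(s['contact_force'],1),'w%.1f'%s['gripper_width'],'j',np.round(s['joints'],2))
    return s,M
def go(target,yawy=None):
    """delta in tool axes (m) to world target mm; yawy desired angle deg of tool y axis (mod 180)"""
    s,M=st();d=M.T@(np.array(target)-s['position'])/1000
    print('dtool m',np.round(d,4),'len',np.round(np.linalg.norm(d),3))
    if yawy is not None:
        a=np.degrees(np.arctan2(M[1,1],M[0,1]));e=(yawy-a+90)%180-90
        print('yaw y',round(a,2),'twist (rad, about tool z)',round(-np.radians(e),4))
E
python3 -c "
from h import *
go([330,-330,250],0);go([440,-160,250],0)"
```

```text
t0.15 pos [ 179.9 -624.   236.9] xax [0.961 0.277 0.   ] yax [ 0.277 -0.961 -0.002] zax [-0.     0.001 -1.   ] F [-0.7 -0.2 -0.7] w92.0 j [ 1.55  0.5  -0.43  1.55  0.22  1.14 -0.21]
dtool m [ 0.2257 -0.241  -0.0127] len 0.33
yaw y -73.91 twist (rad, about tool z) -1.29
t0.15 pos [ 179.9 -624.   236.9] xax [0.961 0.277 0.   ] yax [ 0.277 -0.961 -0.002] zax [-0.     0.001 -1.   ] F [-0.7 -0.2 -0.7] w92.0 j [ 1.55  0.5  -0.43  1.55  0.22  1.14 -0.21]
dtool m [ 0.3785 -0.3738 -0.0125] len 0.532
yaw y -73.91 twist (rad, about tool z) -1.29
```

Call:
{"op": "arm_command", "data": {"increments": [{"x": 0.029, "y": -0.029, "z": -0.002}, {"x": 0.029, "y": -0.029, "z": -0.002}, {"x": 0.029, "y": -0.029, "z": -0.002}, {"x": 0.029, "y": -0.029, "z": -0.002}, {"x": 0.029, "y": -0.029, "z": -0.002}, {"x": 0.029, "y": -0.029, "z": -0.002}, {"x": 0.029, "y": -0.029}, {"x": 0.029, "y": -0.029}, {"x": 0.029, "y": -0.029}, {"x": 0.029, "y": -0.029}, {"x": 0.029, "y": -0.029}, {"x": 0.029, "y": -0.029}]}}

```text
validation failed for argument at $.in...
```

```bash
python3 -c "
from h import *
go([440,-160,250],0)"
```

```text
t0.15 pos [ 179.9 -624.   236.9] xax [0.961 0.277 0.   ] yax [ 0.277 -0.961 -0.002] zax [-0.     0.001 -1.   ] F [-0.7 -0.2 -0.7] w92.0 j [ 1.55  0.5  -0.43  1.55  0.22  1.14 -0.21]
dtool m [ 0.3785 -0.3738 -0.0125] len 0.532
yaw y -73.91 twist (rad, about tool z) -1.29
```

Call:
{"op": "arm_command", "data": {"increments": [{"x": 0.029, "y": -0.029, "z": -0.002, "twist": 0.0, "hand": 0.09}]}}

```text
time: 0.23
position: [193.0, -593.7, 237.3]
tcp_rot: [3.112, 0.423, -0.006]
contact_force: [0.2, -1.4, -0.5]
gripper_width: 90.4
```

Call:
{"op": "arm_command", "data": {"increments": [{"x": 0.029, "y": -0.029, "z": -0.002, "twist": 0.0, "hand": 0.09}, {"x": 0.029, "y": -0.029, "z": -0.002, "twist": 0.0, "hand": 0.09}, {"x": 0.029, "y": -0.029, "z": -0.002, "twist": 0.0, "hand": 0.09}, {"x": 0.029, "y": -0.029, "z": -0.002, "twist": 0.0, "hand": 0.09}, {"x": 0.029, "y": -0.029, "z": -0.002, "twist": 0.0, "hand": 0.09}, {"x": 0.029, "y": -0.029, "z": -0.002, "twist": 0.0, "hand": 0.09}, {"x": 0.029, "y": -0.029, "z": -0.002, "twist": 0.0, "hand": 0.09}, {"x": 0.029, "y": -0.029, "z": -0.002, "twist": 0.0, "hand": 0.09}, {"x": 0.029, "y": -0.029, "z": -0.002, "twist": 0.0, "hand": 0.09}, {"x": 0.029, "y": -0.029, "z": -0.002, "twist": 0.0, "hand": 0.09}, {"x": 0.029, "y": -0.029, "z": -0.002, "twist": 0.0, "hand": 0.09}, {"x": 0.029, "y": -0.029, "z": -0.002, "twist": 0.0, "hand": 0.09}]}}

```text
time: 1.23
position: [435.6, -157.0, 257.9]
tcp_rot: [-3.115, -0.405, 0.01]
contact_force: [-0.6, -1.3, -0.2]
gripper_width: 89.7
```

```bash
python3 -c "
from h import *
go([440,-160,250],0)
s,M=st(0)
from bench import imaging
m=imaging.camera_model('wrist');print('cam in tool',np.round(M.T@(m['xyz']-s['position']),1),'view dir tool',np.round(M.T@(-R.from_rotvec(m['orientation']).as_matrix()[:,2]),3))"
```

```text
t1.23 pos [ 435.6 -157.   257.9] xax [ 0.967  0.256 -0.006] yax [ 0.256 -0.967 -0.001] zax [-0.006 -0.001 -1.   ] F [-0.6 -1.3 -0.2] w89.7 j [ 0.97  0.17 -0.75  1.97  0.14  1.06 -1.15]
dtool m [0.0035 0.004  0.0079] len 0.01
yaw y -75.19 twist (rad, about tool z) -1.3124
cam in tool [  75.4    0.5 -146.5] view dir tool [-0.283 -0.001  0.959]
```

```bash
cat > cap.py <<'E'
import sys
from h import *
from bench import imaging
n=sys.argv[1];t=sys.argv[2]
m=imaging.camera_model(n);p,d=imaging.capture(n)
cv2.imwrite(f'pics/{t}.png',p[:,:,::-1]);np.savez(f'{t}.npz',p=p,d=d,**m)
E
python3 cap.py wrist w1
```

```text
(no output)
```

View pics/w1.png

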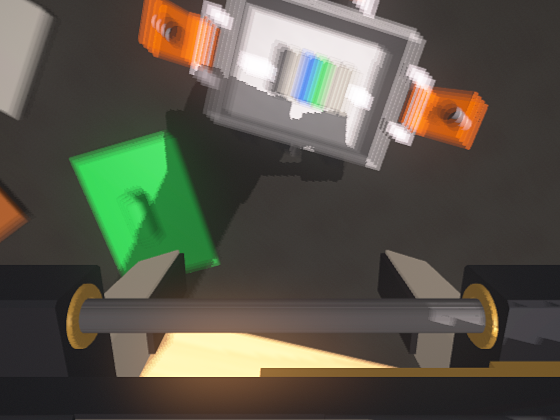

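Call:
{"op": "arm_command", "data": {"increments": [{"x": 0, "y": 0, "z": -0.006, "twist": 0.12, "hand": 0.09}, {"x": 0, "y": 0, "z": -0.006, "twist": 0.12, "hand": 0.09}, {"x": 0, "y": 0, "z": -0.006, "twist": 0.12, "hand": 0.09}, {"x": 0, "y": 0, "z": -0.006, "twist": 0.12, "hand": 0.09}, {"x": 0, "y": 0, "z": -0.006, "twist": 0.12, "hand": 0.09}, {"x": 0, "y": 0, "z": -0.006, "twist": 0.12, "hand": 0.09}, {"x": 0, "y": 0, "z": -0.006, "twist": 0.12, "hand": 0.09}, {"x": 0, "y": 0, "z": -0.006, "twist": 0.12, "hand": 0.09}, {"x": 0, "y": 0, "z": -0.006, "twist": 0.12, "hand": 0.09}, {"x": 0, "y": 0, "z": -0.006, "twist": 0.12, "hand": 0.09}, {"x": 0, "y": 0, "z": -0.006, "twist": 0.12, "hand": 0.09}, {"x": 0, "y": 0, "z": -0.006, "twist": 0.12, "hand": 0.09}]}}

```text
time: 2.28
position: [439.2, -140.9, 331.4]
tcp_rot: [-2.579, 1.79, 0.016]
contact_force: [0.6, -0.3, 0.2]
gripper_width: 90.5
```

```bash
python3 -c "
from h import *
go([536,-95,330],0)"
```

```text
t2.28 pos [ 439.2 -140.9  331.4] xax [ 0.35  -0.937 -0.01 ] yax [-0.937 -0.35   0.004] zax [-0.007  0.008 -1.   ] F [ 0.6 -0.3  0.2] w90.5 j [ 0.86  0.08 -0.63  1.87  0.04  1.22 -2.57]
dtool m [-0.0091 -0.1067  0.0011] len 0.107
yaw y -159.5 twist (rad, about tool z) 0.3577
```

Call:
{"op": "arm_command", "data": {"increments": [{"x": 0, "y": 0, "z": 0, "twist": -0.12, "hand": 0.09}, {"x": 0, "y": 0, "z": 0, "twist": -0.12, "hand": 0.09}, {"x": 0, "y": 0, "z": 0, "twist": -0.12, "hand": 0.09}, {"x": 0, "y": 0, "z": 0, "twist": -0.12, "hand": 0.09}, {"x": 0, "y": 0, "z": 0, "twist": -0.12, "hand": 0.09}, {"x": 0, "y": 0, "z": 0, "twist": -0.12, "hand": 0.09}, {"x": 0, "y": 0, "z": 0, "twist": -0.12, "hand": 0.09}, {"x": 0, "y": 0, "z": 0, "twist": -0.12, "hand": 0.09}, {"x": 0, "y": 0, "z": 0, "twist": -0.12, "hand": 0.09}, {"x": 0, "y": 0, "z": 0, "twist": -0.12, "hand": 0.09}, {"x": 0, "y": 0, "z": 0, "twist": -0.12, "hand": 0.09}, {"x": 0, "y": 0, "z": 0, "twist": -0.12, "hand": 0.09}]}}

```text
time: 3.28
position: [436.3, -142.9, 330.8]
tcp_rot: [-3.104, -0.43, 0.014]
contact_force: [-0.1, -0.3, 0.1]
gripper_width: 90.1
```

```bash
python3 -c "
from h import *
go([536,-221,330],0)"
```

```text
t3.28 pos [ 436.3 -142.9  330.8] xax [ 0.962  0.272 -0.007] yax [ 0.272 -0.962 -0.009] zax [-0.01   0.007 -1.   ] F [-0.1 -0.3  0.1] w90.1 j [ 0.94  0.08 -0.71  1.87  0.05  1.22 -1.08]
dtool m [ 0.0747  0.1023 -0.0008] len 0.127
yaw y -74.23 twist (rad, about tool z) -1.2955
```

Call:
{"op": "arm_command", "data": {"increments": [{"x": 0.023, "y": 0.035, "z": 0, "twist": -0.118, "hand": 0.09}, {"x": 0.019, "y": 0.037, "z": 0, "twist": -0.118, "hand": 0.09}, {"x": 0.015, "y": 0.038, "z": 0, "twist": -0.118, "hand": 0.09}, {"x": 0, "y": 0, "z": 0, "twist": -0.118, "hand": 0.09}, {"x": 0, "y": 0, "z": 0, "twist": -0.118, "hand": 0.09}, {"x": 0, "y": 0, "z": 0, "twist": -0.118, "hand": 0.09}, {"x": 0, "y": 0, "z": 0, "twist": -0.118, "hand": 0.09}, {"x": 0, "y": 0, "z": 0, "twist": -0.118, "hand": 0.09}, {"x": 0, "y": 0, "z": 0, "twist": -0.118, "hand": 0.09}, {"x": 0, "y": 0, "z": 0, "twist": -0.118, "hand": 0.09}, {"x": 0, "y": 0, "z": 0, "twist": -0.118, "hand": 0.09}, {"x": 0, "y": 0, "z": 0, "twist": 0, "hand": 0.09}]}}

```text
time: 4.28
position: [529.3, -229.6, 319.0]
tcp_rot: [-2.127, -2.275, 0.011]
contact_force: [0.5, 0.7, 0.1]
gripper_width: 90.2
```

```bash
python3 -c "
from h import *
go([536,-221,330],0)"; python3 cap.py wrist w2; python3 cap.py wrist w3
```

```text
t4.28 pos [ 529.3 -229.6  319. ] xax [-0.067  0.998  0.015] yax [ 0.997  0.067 -0.024] zax [-0.025  0.013 -1.   ] F [0.5 0.7 0.1] w90.2 j [ 1.04  0.42 -0.9   1.61  0.33  1.31  0.16]
dtool m [ 0.0083  0.007  -0.011 ] len 0.015
yaw y 3.85 twist (rad, about tool z) 0.0672
```

View pics/w3.png

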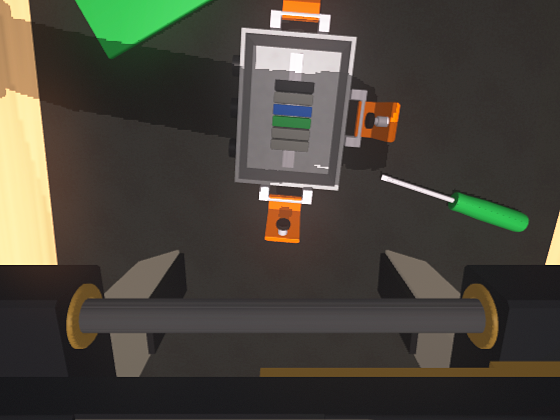

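The wrist view shows the box rim corners near (242,29), (355,38), (338,189) and (236,182), with flaps at (300,8), (380,120) and (283,220). Now I'll fit the rim and the flaps.

```bash
cat > fit.py <<'E'
from h import *
f=np.load('w3.npz');p,d=f['p'],f['d'];m={k:f[k] for k in('K','xyz','orientation')}
C=cloud(m,d);z=C[:,:,2];hsv=cv2.cvtColor(p,cv2.COLOR_RGB2HSV)
roi=np.zeros(d.shape,bool);roi[15:200,225:365]=1
g=roi&(z>74)&(z<86)&(hsv[:,:,1]<60)
print('rim z',np.nanmedian(z[g]),g.sum())
g8=g.astype(np.uint8)
cv2.imwrite('pics/mask.png',g8*255)
c=max(cv2.findContours(g8,0,1)[0],key=cv2.contourArea)
w=onz(m,c[:,0,:],80)[:,:2]
# line fits per side by iter
ctr=np.array([536.,-162.]);a=0.
for it in range(6):
    ca,sa=np.cos(a),np.sin(a);L=(w-ctr)@np.array([[ca,-sa],[sa,ca]])
    off=[];ang=[]
    for ax,h,sg,o in((0,55,1,75),(0,55,-1,75),(1,75,1,55),(1,75,-1,55)):
        k=(abs(sg*L[:,ax]-h)<5)&(abs(L[:,1-ax])<o-6)
        # exclude bracket regions
        if not(ax==0 and sg==-1): k&=abs(L[:,1-ax])>28
        q=L[k]
        if len(q)<8: print('few',ax,sg);continue
        vx,vy,x0,y0=cv2.fitLine(q.astype(np.float32),cv2.DIST_HUBER,0,.01,.01).ravel()
        th=np.arctan2(vy,vx); th-= (np.pi/2 if ax==0 else 0); th=(th+np.pi/2)%np.pi-np.pi/2
        val=np.median(q[:,ax]);off.append((ax,sg,val));ang.append((th,len(q)))
    dx=np.mean([v for A,s,v in off if A==0]);dy=np.mean([v for A,s,v in off if A==1])
    ctr=ctr+np.array([[ca,-sa],[sa,ca]])@[dx,dy]
    a+=np.average([t for t,_ in ang],weights=[n for _,n in ang])
print('ctr',ctr,'yaw deg',np.degrees(a),[(A,s,round(float(v),2)) for A,s,v in off],[(round(np.degrees(t),2),n) for t,n in ang])
o=(hsv[:,:,0]<14)&(hsv[:,:,1]>150)&(hsv[:,:,2]>80)&(z>60)
ca,sa=np.cos(a),np.sin(a)
P=C[o];L=(P[:,:2]-ctr)@np.array([[ca,-sa],[sa,ca]])
for n,k,inw in(('left',L[:,1]>70,87-L[:,1]),('right',L[:,1]<-70,87+L[:,1]),('far',L[:,0]>55,67-L[:,0])):
    k=k&(abs(L).max(1)<160)
    X=inw[k];Z=P[k,2]-90
    if len(X)<5:print(n,'few');continue
    print(n,len(X),'x range',X.min(),X.max(),'z',Z.min(),Z.max())
    i=np.argsort(Z)[::max(1,len(Z)//14)];print(np.round(np.c_[X,Z][i]).tolist())
E
python3 fit.py
```

```text
rim z 79.48414022088116 2593
few 0 1
few 0 -1
few 0 1
few 0 -1
few 1 1
few 1 -1
  return _methods._mean(a, axis=axis, dtype=dtype,
  ret = ret.dtype.type(ret / rcount)
Traceback (most recent call last):
  File "fit.py", line 27, in <module>
    a+=np.average([t for t,_ in ang],weights=[n for _,n in ang])
       ~~~~~~~~~~^^^^^^^^^^^^^^^^^^^^^^^^^^^^^^^^^^^^^^^^^^^^^^^
ZeroDivisionError: Weights sum to zero, can't be normalized
```

```bash
sed -i 's/^ctr=np.array.*/rr=cv2.minAreaRect(w.astype(np.float32));print(rr);ctr=np.array(rr[0]);a=np.radians(rr[2]) if abs(rr[2])<45 else np.radians(rr[2]-90)/' fit.py; sed -i 's/<5)&(abs/<8)\&(abs/' fit.py; python3 fit.py
```

```text
rim z 79.48414022088116 2593
((532.3939208984375, -161.48919677734375), (153.5315704345703, 118.23780822753906), 89.04332733154297)
ctr [ 528.235494   -161.71281193] yaw deg -0.929484563671445 [(0, 1, 54.44), (0, -1, -54.44), (1, 1, 74.46), (1, -1, -74.46)] [(np.float32(-0.04), 84), (np.float32(0.01), 142), (np.float32(0.08), 44), (np.float32(-0.03), 40)]
left 223 x range -13.763101291934987 4.46906176306473 z -3.236481620884092 4.6083072722555585
[[-13.0, -3.0], [-13.0, -2.0], [-13.0, -1.0], [4.0, -1.0], [-13.0, -0.0], [-13.0, -0.0], [-13.0, 0.0], [4.0, 1.0], [3.0, 1.0], [4.0, 1.0], [3.0, 1.0], [4.0, 2.0], [-13.0, 2.0], [-3.0, 3.0], [3.0, 3.0]]
right 929 x range -35.56409225085936 4.408070109797507 z -20.568972639220192 37.95816295097745
[[-1.0, -21.0], [-10.0, -2.0], [4.0, 0.0], [3.0, 2.0], [-15.0, 3.0], [-15.0, 6.0], [-18.0, 9.0], [-19.0, 12.0], [-21.0, 17.0], [-24.0, 22.0], [-25.0, 26.0], [-26.0, 29.0], [-35.0, 32.0], [-34.0, 34.0], [-29.0, 37.0]]
far 1042 x range -25.494240406963044 4.219718193280023 z -2.2436147562773954 44.927756812446944
[[3.0, -2.0], [-8.0, 1.0], [-5.0, 1.0], [-9.0, 2.0], [-4.0, 3.0], [-13.0, 5.0], [-13.0, 12.0], [-15.0, 19.0], [-16.0, 26.0], [-17.0, 33.0], [-1.0, 37.0], [-18.0, 41.0], [-19.0, 42.0], [-21.0, 43.0], [-20.0, 45.0]]
```

View pics/mask.png

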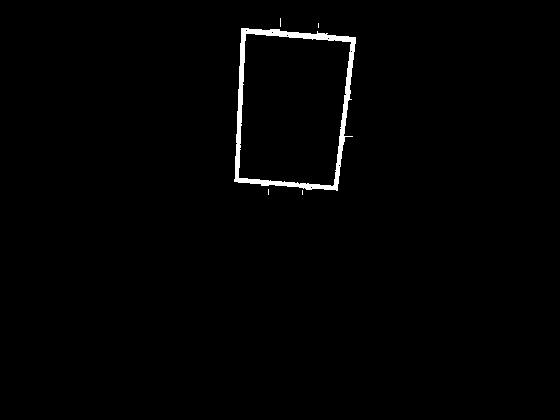

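```bash
sed -e "s/'w3.npz'/'top0.npz'/" -e "s/m={k:f\[k\] for k in('K','xyz','orientation')}/m=__import__('bench').imaging.camera_model('top')/" -e "s/roi\[15:200,225:365\]/roi[165:255,335:440]/" -e "s/^rr=.*/ctr=np.array([528.2,-161.7]);a=-.016/" fit.py > fit_top.py; python3 fit_top.py
python3 - <<'E'
from h import *
go([491.7,178.5,260],-14)
E
```

```text
rim z 79.88183690304078 590
ctr [ 530.00566583 -158.30275582] yaw deg -0.9648152063826195 [(0, 1, 53.35), (0, -1, -52.54), (1, 1, 72.23), (1, -1, -72.15)] [(np.float32(0.71), 74), (np.float32(-0.07), 128), (np.float32(-0.85), 38), (np.float32(1.4), 36)]
left 149 x range -31.76221873652024 -4.487200107819419 z -3.344485197352469 41.79510784650029
[[-11.0, -3.0], [-7.0, -1.0], [-4.0, -0.0], [-7.0, 1.0], [-7.0, 1.0], [-5.0, 3.0], [-15.0, 9.0], [-19.0, 19.0], [-26.0, 29.0], [-31.0, 35.0], [-27.0, 36.0], [-27.0, 37.0], [-27.0, 38.0], [-29.0, 39.0], [-28.0, 39.0]]
right 260 x range -34.70413155729861 4.16317013438568 z -4.799649414574105 41.18586929815308
[[-10.0, -5.0], [-8.0, -2.0], [-13.0, -0.0], [-15.0, 2.0], [-17.0, 4.0], [-16.0, 7.0], [-15.0, 10.0], [-21.0, 14.0], [-22.0, 17.0], [-24.0, 22.0], [-24.0, 28.0], [-27.0, 31.0], [-31.0, 35.0], [-28.0, 36.0], [-30.0, 38.0]]
far 162 x range -25.216661887519578 2.8800634671897 z -1.633902773832233 45.28453465440373
[[-10.0, -2.0], [-12.0, 1.0], [-7.0, 2.0], [-13.0, 3.0], [-13.0, 5.0], [-13.0, 13.0], [-15.0, 22.0], [-15.0, 29.0], [-16.0, 35.0], [1.0, 39.0], [-22.0, 41.0], [-24.0, 42.0], [-22.0, 43.0], [-22.0, 44.0], [-22.0, 45.0]]
t4.38 pos [ 529.4 -229.6  319.2] xax [-0.058  0.998  0.015] yax [ 0.998  0.059 -0.024] zax [-0.024  0.013 -1.   ] F [ 0.4 -0.8 -0.4] w90.0 j [ 1.04  0.42 -0.9   1.61  0.33  1.31  0.15]
dtool m [ 0.4087 -0.0122  0.0655] len 0.414
yaw y 3.37 twist (rad, about tool z) 0.3032
```

```bash
python3 - <<'E'
from h import *
go([475,112,265],-14)
E
```

```text
t4.38 pos [ 529.4 -229.6  319.2] xax [-0.058  0.998  0.015] yax [ 0.998  0.059 -0.024] zax [-0.024  0.013 -1.   ] F [ 0.4 -0.8 -0.4] w90.0 j [ 1.04  0.42 -0.9   1.61  0.33  1.31  0.15]
dtool m [ 0.3434 -0.0329  0.06  ] len 0.35
yaw y 3.37 twist (rad, about tool z) 0.3032
```

Call:
{"op": "arm_command", "data": {"increments": [{"x": 0.034, "y": -0.004, "z": 0.006, "twist": 0.03, "hand": 0.09}, {"x": 0.034, "y": -0.005, "z": 0.006, "twist": 0.03, "hand": 0.09}, {"x": 0.034, "y": -0.006, "z": 0.006, "twist": 0.03, "hand": 0.09}, {"x": 0.034, "y": -0.007, "z": 0.006, "twist": 0.03, "hand": 0.09}, {"x": 0.034, "y": -0.008, "z": 0.006, "twist": 0.03, "hand": 0.09}, {"x": 0.034, "y": -0.009, "z": 0.006, "twist": 0.03, "hand": 0.09}, {"x": 0.034, "y": -0.01, "z": 0.006, "twist": 0.03, "hand": 0.09}, {"x": 0.034, "y": -0.011, "z": 0.006, "twist": 0.03, "hand": 0.09}, {"x": 0.034, "y": -0.012, "z": 0.006, "twist": 0.03, "hand": 0.09}, {"x": 0.034, "y": -0.013, "z": 0.006, "twist": 0.03, "hand": 0.09}, {"x": 0, "y": 0, "z": 0, "twist": 0, "hand": 0.09}, {"x": 0, "y": 0, "z": 0, "twist": 0, "hand": 0.09}]}}

```text
time: 5.38
position: [477.3, 129.9, 262.8]
tcp_rot: [-2.525, -1.837, 0.012]
contact_force: [0.2, -0.7, -0.1]
gripper_width: 89.6
```

```bash
python3 cap.py wrist w4; python3 - <<'E'
from h import *
go([475,112,265],-14)
f=np.load('w4.npz');p,d=f['p'],f['d'];m={k:f[k] for k in('K','xyz','orientation')}
C=cloud(m,d);z=C[:,:,2];hsv=cv2.cvtColor(p,cv2.COLOR_RGB2HSV)
near=(np.hypot(C[:,:,0]-492,C[:,:,1]-178)<110)
print(np.nanmedian(z[near&(z<10)]))
def rect(mask,zz,n):
    c=max(cv2.findContours(cv2.morphologyEx(mask.astype(np.uint8),cv2.MORPH_OPEN,np.ones((3,3))),0,1)[0],key=cv2.contourArea)
    print(n,cv2.minAreaRect(onz(m,c[:,0,:],zz)[:,:2].astype(np.float32)),len(c))
rect(near&(z>12)&(z<50),16,'plate');rect(near&(z>40)&(z<50),44,'bar')
E
```

```text
t5.43 pos [477.  130.7 263. ] xax [0.307 0.952 0.006] yax [ 0.952 -0.307 -0.02 ] zax [-0.017  0.012 -1.   ] F [-0.3  0.2  0.1] w90.0 j [ 0.52  0.3  -0.98  1.88  0.26  1.11 -0.86]
dtool m [-0.0184  0.0038 -0.0022] len 0.019
yaw y -17.86 twist (rad, about tool z) -0.0674
-0.2728044975361854
plate ((490.5802917480469, 176.427734375), (149.0984649658203, 109.34033203125), 75.8145751953125) 501
bar ((490.6437072753906, 176.36929321289062), (49.26186752319336, 19.755374908447266), 75.71868133544922) 139
```

View pics/w4.png

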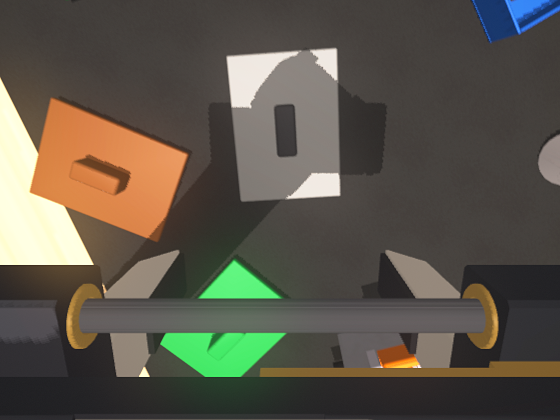

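The lid is at (490.6, 176.4), yaw -14.2°; in the wrist view the lid is at (285,125), the brown one at (110,168) and the green one at (225,320). Approaching.

```bash
python3 - <<'E'
from h import *
go([490.6,176.4,110],-14.25)
E
```

```text
t5.43 pos [477.  130.7 263. ] xax [0.307 0.952 0.006] yax [ 0.952 -0.307 -0.02 ] zax [-0.017  0.012 -1.   ] F [-0.3  0.2  0.1] w90.0 j [ 0.52  0.3  -0.98  1.88  0.26  1.11 -0.86]
dtool m [0.0467 0.0021 0.1533] len 0.16
yaw y -17.86 twist (rad, about tool z) -0.0631
```

Call:
{"op": "arm_command", "data": {"increments": [{"x": 0.0095, "y": 0, "z": 0.028, "twist": -0.02, "hand": 0.07}, {"x": 0.0095, "y": 0, "z": 0.03, "twist": -0.02, "hand": 0.06}, {"x": 0.0095, "y": 0, "z": 0.03, "twist": -0.02, "hand": 0.06}, {"x": 0.0095, "y": 0, "z": 0.03, "twist": 0, "hand": 0.06}, {"x": 0.009, "y": 0, "z": 0.025, "twist": 0, "hand": 0.06}, {"x": 0, "y": 0, "z": 0, "twist": 0, "hand": 0.06}, {"x": 0, "y": 0, "z": 0, "twist": 0, "hand": 0.06}]}}

```text
time: 6.02
position: [495.6, 169.3, 116.9]
tcp_rot: [-2.496, -1.888, 0.005]
contact_force: [0.0, 0.3, -0.7]
gripper_width: 60.3
```

```bash
python3 - <<'E'
from h import *
go([490.6,176.4,30.5],-14.25)
E
```

```text
t6.02 pos [495.6 169.3 116.9] xax [0.272 0.962 0.005] yax [ 0.962 -0.272 -0.011] zax [-0.01   0.008 -1.   ] F [ 0.   0.3 -0.7] w60.3 j [ 0.28  0.55 -0.83  1.95  0.51  0.87 -1.09]
dtool m [ 0.0051 -0.0057  0.0865] len 0.087
yaw y -15.8 twist (rad, about tool z) -0.0271
```

Call:
{"op": "arm_command", "data": {"increments": [{"x": 0.003, "y": -0.003, "z": 0.02, "twist": -0.014, "hand": 0.06}, {"x": 0.002, "y": -0.003, "z": 0.02, "twist": -0.014, "hand": 0.06}, {"x": 0, "y": 0, "z": 0.02, "twist": 0, "hand": 0.06}, {"x": 0, "y": 0, "z": 0.012, "twist": 0, "hand": 0.06}, {"x": 0, "y": 0, "z": 0, "twist": 0, "hand": 0.06}, {"x": 0, "y": 0, "z": 0, "twist": 0, "hand": 0.06}]}}

```text
time: 6.52
position: [499.2, 169.5, 50.9]
tcp_rot: [-2.491, -1.908, -0.009]
contact_force: [0.7, 0.1, -0.0]
gripper_width: 60.1
```

```bash
python3 - <<'E'
from h import *
go([490.6,176.4,30.5],-14.25)
E
```

```text
t6.52 pos [499.2 169.5  50.9] xax [0.261 0.965 0.006] yax [ 0.965 -0.261  0.001] zax [ 0.002  0.006 -1.   ] F [ 0.7  0.1 -0. ] w60.1 j [ 0.21  0.65 -0.74  1.98  0.63  0.75 -1.17]
dtool m [ 0.0043 -0.0102  0.0204] len 0.023
yaw y -15.1 twist (rad, about tool z) -0.0149
```

Call:
{"op": "arm_command", "data": {"increments": [{"x": 0.003, "y": -0.006, "z": 0.003, "twist": -0.01, "hand": 0.06}, {"x": 0.002, "y": -0.005, "z": 0.006, "twist": -0.006, "hand": 0.06}, {"x": 0, "y": 0, "z": 0.006, "twist": 0, "hand": 0.06}, {"x": 0, "y": 0, "z": 0.004, "twist": 0, "hand": 0.06}, {"x": 0, "y": 0, "z": 0, "twist": 0, "hand": 0.06}]}}

```text
time: 6.93
position: [492.8, 177.8, 35.2]
tcp_rot: [2.479, 1.928, 0.02]
contact_force: [0.0, 0.7, -0.6]
gripper_width: 60.3
```

```bash
python3 - <<'E'
from h import *
go([490.6,176.4,30.5],-14.25)
E
```

```text
t6.93 pos [492.8 177.8  35.2] xax [0.246 0.969 0.009] yax [ 0.969 -0.246  0.008] zax [ 0.01   0.007 -1.   ] F [ 0.   0.7 -0.6] w60.3 j [ 0.18  0.66 -0.72  2.    0.66  0.71 -1.21]
dtool m [-0.002  -0.0018  0.0047] len 0.005
yaw y -14.26 twist (rad, about tool z) -0.0002
```

Call:
{"op": "arm_command", "data": {"increments": [{"x": -0.002, "y": -0.002, "z": 0.004, "twist": 0, "hand": 0.06}, {"x": 0, "y": 0, "z": 0.001, "twist": 0, "hand": 0.04}, {"x": 0, "y": 0, "z": 0, "twist": 0, "hand": 0.03}, {"x": 0, "y": 0, "z": 0, "twist": 0, "hand": 0.015}, {"x": 0, "y": 0, "z": 0, "twist": 0, "hand": 0.01}, {"x": 0, "y": 0, "z": 0, "twist": 0, "hand": 0.01}], "grip_force": 45}}

```text
time: 7.43
position: [490.1, 176.5, 29.5]
tcp_rot: [2.479, 1.929, 0.019]
contact_force: [0.5, 0.5, -0.2]
gripper_width: 31.5
```

```bash
python3 - <<'E'
from h import *
go([490.6,176.4,230],-14.25)
E
```

```text
t7.43 pos [490.1 176.5  29.5] xax [0.246 0.969 0.009] yax [ 0.969 -0.246  0.008] zax [ 0.01   0.007 -1.   ] F [ 0.5  0.5 -0.2] w31.5 j [ 0.17  0.67 -0.71  2.01  0.67  0.7  -1.21]
dtool m [ 0.0019  0.0021 -0.2005] len 0.201
yaw y -14.23 twist (rad, about tool z) 0.0004
```

Call:
{"op": "arm_command", "data": {"increments": [{"x": 0, "y": 0, "z": 0, "twist": 0, "hand": 0.01}, {"x": 0, "y": 0, "z": 0, "twist": 0, "hand": 0.01}, {"x": 0, "y": 0, "z": 0, "twist": 0, "hand": 0.01}, {"x": 0, "y": 0, "z": 0, "twist": 0, "hand": 0.01}]}}

```text
time: 7.77
position: [490.5, 176.5, 29.8]
tcp_rot: [2.479, 1.928, 0.02]
contact_force: [0.8, -0.2, -0.5]
gripper_width: 19.7
```

Call:
{"op": "arm_command", "data": {"increments": [{"x": 0, "y": 0, "z": -0.004, "twist": 0, "hand": 0.01}, {"x": 0, "y": 0, "z": -0.012, "twist": 0, "hand": 0.01}, {"x": 0, "y": 0, "z": -0.022, "twist": 0, "hand": 0.01}, {"x": 0, "y": 0, "z": -0.024, "twist": 0, "hand": 0.01}, {"x": 0, "y": 0, "z": -0.024, "twist": 0, "hand": 0.01}, {"x": 0, "y": 0, "z": -0.024, "twist": 0, "hand": 0.01}, {"x": 0, "y": 0, "z": -0.024, "twist": 0, "hand": 0.01}, {"x": 0, "y": 0, "z": -0.024, "twist": 0, "hand": 0.01}, {"x": 0, "y": 0, "z": -0.024, "twist": 0, "hand": 0.01}, {"x": 0, "y": 0, "z": -0.01, "twist": 0, "hand": 0.01}]}}

```text
time: 8.6
position: [481.2, 173.7, 230.1]
tcp_rot: [-2.471, -1.932, 0.003]
contact_force: [0.6, 0.5, -3.9]
gripper_width: 19.6
```

```bash
python3 - <<'E'
from h import *
go([528.2,-161.7,215],-0.95)
E
```

```text
t8.60 pos [481.2 173.7 230.1] xax [0.241 0.97  0.001] yax [ 0.97  -0.241 -0.005] zax [-0.005  0.003 -1.   ] F [ 0.6  0.5 -3.9] w19.6 j [ 0.4   0.38 -0.97  1.89  0.35  1.06 -0.95]
dtool m [-0.3142  0.1266  0.0141] len 0.339
yaw y -13.96 twist (rad, about tool z) -0.227
```

Call:
{"op": "arm_command", "data": {"increments": [{"x": -0.015, "y": 0.006, "z": 0, "twist": -0.02, "hand": 0.01}, {"x": -0.028, "y": 0.011, "z": 0, "twist": -0.02, "hand": 0.01}, {"x": -0.031, "y": 0.011, "z": 0, "twist": -0.02, "hand": 0.01}, {"x": -0.031, "y": 0.01, "z": 0, "twist": -0.02, "hand": 0.01}, {"x": -0.031, "y": 0.009, "z": 0, "twist": -0.02, "hand": 0.01}, {"x": -0.031, "y": 0.009, "z": 0, "twist": -0.02, "hand": 0.01}, {"x": -0.031, "y": 0.008, "z": 0, "twist": -0.02, "hand": 0.01}, {"x": -0.031, "y": 0.007, "z": 0, "twist": -0.02, "hand": 0.01}, {"x": -0.031, "y": 0.007, "z": 0, "twist": -0.02, "hand": 0.01}, {"x": -0.028, "y": 0.006, "z": 0, "twist": -0.02, "hand": 0.01}, {"x": -0.022, "y": 0.005, "z": 0, "twist": -0.02, "hand": 0.01}, {"x": -0.01, "y": 0.002, "z": 0, "twist": 0, "hand": 0.01}]}}

```text
time: 9.6
position: [526.2, -164.1, 231.6]
tcp_rot: [-2.215, -2.221, 0.001]
contact_force: [0.6, -0.4, -3.5]
gripper_width: 19.7
```

```bash
python3 - <<'E'
from h import *
go([528.2,-161.7,215],-0.95)
E
```

```text
t9.60 pos [ 526.2 -164.1  231.6] xax [-0.002  1.     0.003] yax [ 1.     0.002 -0.004] zax [-0.004  0.003 -1.   ] F [ 0.6 -0.4 -3.5] w19.7 j [ 0.97  0.45 -0.92  1.79  0.39  1.1  -0.08]
dtool m [0.0024 0.0021 0.0166] len 0.017
yaw y 0.14 twist (rad, about tool z) 0.0191
```

Call:
{"op": "arm_command", "data": {"increments": [{"x": 0.002, "y": 0.002, "z": 0.015, "twist": 0.019, "hand": 0.01}, {"x": 0, "y": 0, "z": 0.02, "twist": 0, "hand": 0.01}, {"x": 0, "y": 0, "z": 0.02, "twist": 0, "hand": 0.01}, {"x": 0, "y": 0, "z": 0.02, "twist": 0, "hand": 0.01}, {"x": 0, "y": 0, "z": 0.015, "twist": 0, "hand": 0.01}, {"x": 0, "y": 0, "z": 0, "twist": 0, "hand": 0.01}, {"x": 0, "y": 0, "z": 0, "twist": 0, "hand": 0.01}]}}

```text
time: 10.18
position: [525.6, -161.6, 137.2]
tcp_rot: [-2.243, -2.186, 0.001]
contact_force: [1.1, -0.7, -2.7]
gripper_width: 20.0
```

```bash
python3 cap.py wrist w5; python3 cap.py top t5;python3 cap.py scene s5;  python3 - <<'E'
from h import *
go([528.2,-161.7,125],-0.95)
a=cv2.imread('pics/top0.png')
b=cv2.imread('pics/s5.png')[180:280,130:290]
a=cv2.imread('pics/t5.png')[150:260,310:480]
cv2.imwrite('pics/c5.png',np.vstack([cv2.resize(b,(480,300),interpolation=2),cv2.resize(a,(480,300),interpolation=2)]))
E
```

```text
t10.33 pos [ 526.6 -162.4  138.5] xax [0.026 1.    0.005] yax [ 1.    -0.026 -0.005] zax [-0.005  0.005 -1.   ] F [ 0.6  0.8 -3.1] w19.9 j [ 0.9   0.56 -0.84  1.87  0.5   0.94 -0.2 ]
dtool m [0.0007 0.0016 0.0135] len 0.014
yaw y -1.51 twist (rad, about tool z) -0.0098
```

View pics/w5.png

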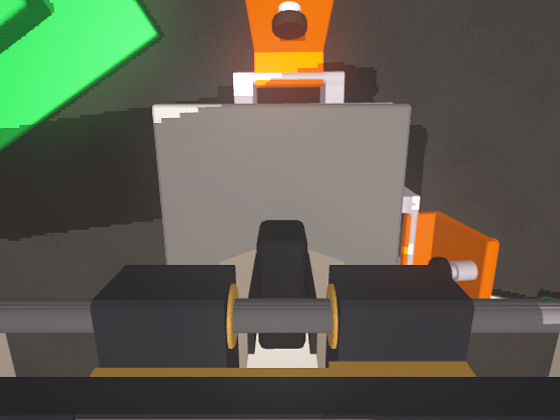

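View pics/c5.png

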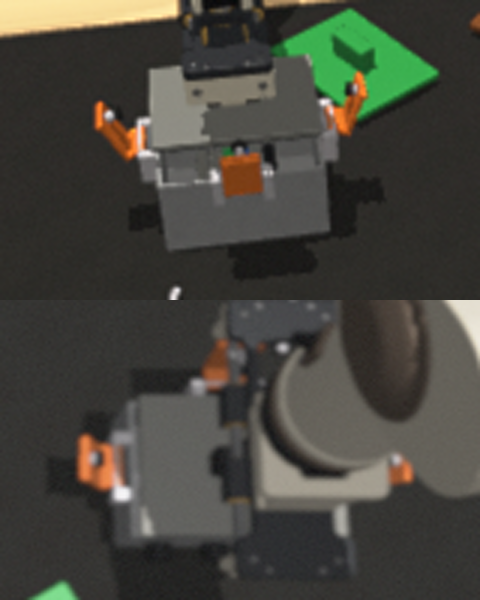

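```bash
python3 - <<'E'
from h import *
for n in('w5','w3'):
    f=np.load(n+'.npz');p,d=f['p'],f['d'];m={k:f[k] for k in('K','xyz','orientation')}
    C=cloud(m,d);z=C[:,:,2];hsv=cv2.cvtColor(p,cv2.COLOR_RGB2HSV)
    wh=(hsv[:,:,1]<50)&(hsv[:,:,2]>150)&(z>82)&(z<102)
    orr=(hsv[:,:,0]<14)&(hsv[:,:,1]>150)&(hsv[:,:,2]>80)&(z>85)
    for nm,k in(('left',(C[:,:,1]>-88)&(abs(C[:,:,0]-529)<40)),('far',(C[:,:,0]>588)&(abs(C[:,:,1]+160)<40)),('right',(C[:,:,1]<-239)&(abs(C[:,:,0]-529)<40))):
        for cn,q in(('white',wh&k),('orange',orr&k)):
            P=C[q]
            if len(P)>30: print(n,nm,cn,len(P),np.round(np.percentile(P,1,0),1),np.round(np.percentile(P,99,0),1))
    if n=='w5':
        k=(z>118)&(z<128)&(hsv[:,:,1]<50)&(np.hypot(C[:,:,0]-527,C[:,:,1]+162)<110);P=C[k];print('lid top z',np.median(P[:,2]))
        for r in(150,200): 
            c=np.where(k[r])[0];print(r,c.min(),c.max(),np.round(C[r,c.min()],1),np.round(C[r,c.max()],1))
E
```

```text
w5 left white 1673 [503.2 -87.1  88.2] [556.6 -72.   94.1]
w5 left orange 2881 [513.4 -78.9  88.8] [547.  -49.2 126.5]
w5 far white 544 [ 589.3 -174.    89.6] [ 598.  -135.8   93.8]
w5 far orange 3666 [ 591.4 -175.2   88.7] [ 619.7 -146.   133.2]
lid top z 122.94701103449847
150 155 406 [ 470.8 -104.9  121.6] [ 579.6 -107.4  122.5]
200 160 402 [ 470.9 -127.   123. ] [ 579.4 -129.8  122.2]
w3 left white 480 [503.  -86.9  89.9] [556.3 -72.1  94.5]
w3 left orange 223 [513.2 -79.1  87. ] [546.7 -61.5  94.1]
w3 far white 271 [ 588.1 -189.3   90.6] [ 597.5 -136.4   94.3]
w3 far orange 1042 [ 591.3 -179.7   89.3] [ 619.8 -146.4  134.2]
w3 right white 273 [ 500.1 -251.    84.8] [ 553.5 -239.5   94.3]
w3 right orange 928 [ 509.8 -283.3   86.5] [ 543.2 -244.6  126.3]
```

Call:
{"op": "arm_command", "data": {"increments": [{"x": 0, "y": 0.0024, "z": 0.008, "twist": -0.005, "hand": 0.01}, {"x": 0, "y": 0, "z": 0.006, "twist": -0.004, "hand": 0.01}, {"x": 0, "y": 0, "z": 0, "twist": 0, "hand": 0.01}, {"x": 0, "y": 0, "z": 0, "twist": 0, "hand": 0.01}, {"x": 0, "y": 0, "z": 0, "twist": 0, "hand": 0.01}]}}

```text
time: 10.75
position: [531.7, -163.0, 126.4]
tcp_rot: [-2.24, -2.202, -0.003]
contact_force: [-0.4, -0.3, -3.9]
gripper_width: 20.0
```

```bash
python3 - <<'E'
from h import *
go([529,-161.7,102],-0.95)
E
python3 cap.py wrist w6;  python3 - <<'E'
from h import *
go([529,-161.7,102],-0.95)
f=np.load('w6.npz');p,d=f['p'],f['d'];m={k:f[k] for k in('K','xyz','orientation')}
C=cloud(m,d);z=C[:,:,2];hsv=cv2.cvtColor(p,cv2.COLOR_RGB2HSV)
wh=(hsv[:,:,1]<50)&(hsv[:,:,2]>150)&(z>82)&(z<98)&(C[:,:,1]>-88)&(abs(C[:,:,0]-529)<40)
P=C[wh];print('left white',np.round(np.percentile(P,1,0),1),np.round(np.percentile(P,99,0),1))
wf=(hsv[:,:,1]<50)&(hsv[:,:,2]>150)&(z>82)&(z<98)&(C[:,:,0]>588)&(abs(C[:,:,1]+160)<40)
P=C[wf];print('far white',np.round(np.percentile(P,1,0),1),np.round(np.percentile(P,99,0),1))
zt=np.median(z[150:200,200:360]);print('lid top',zt)
k=(abs(z-zt)<3)&(hsv[:,:,1]<50)
for r in(150,200):
    c=np.where(k[r,100:450])[0]+100;e=onz(m,[[c.min()-.5,r],[c.max()+.5,r]],zt);print(r,c.min(),c.max(),np.round(e,1).tolist(),e.mean(0))
for c in(200,281,360):
    r=np.where(k[60:200,c])[0]+60;print(c,r.min(),onz(m,[[c,r.min()-.5]],zt))
E
```

```text
t10.75 pos [ 531.7 -163.   126.4] xax [0.017 1.    0.002] yax [ 1.    -0.017  0.001] zax [ 0.001  0.002 -1.   ] F [-0.4 -0.3 -3.9] w20.0 j [ 0.88  0.58 -0.82  1.87  0.53  0.92 -0.21]
dtool m [ 0.0012 -0.0027  0.0244] len 0.025
yaw y -0.98 twist (rad, about tool z) -0.0005
t10.80 pos [ 531.8 -163.1  126.5] xax [0.017 1.    0.002] yax [ 1.    -0.017  0.001] zax [ 0.001  0.002 -1.   ] F [-0.3  0.3 -3.1] w19.3 j [ 0.88  0.58 -0.82  1.87  0.53  0.92 -0.21]
dtool m [ 0.0012 -0.0028  0.0245] len 0.025
yaw y -0.98 twist (rad, about tool z) -0.0005
left white [503.2 -86.9  85.6] [556.5 -71.9  94.1]
far white [ 591.9 -170.7   90.4] [ 598.1 -136.    93.9]
lid top nanTraceback (most recent call last):
  File "<stdin>", line 12, in <module>
    return umr_minimum(a, axis, None, out, keepdims, initial, where)
ValueError: zero-size array to reduction operation minimum which has no identity
```

View pics/w6.png

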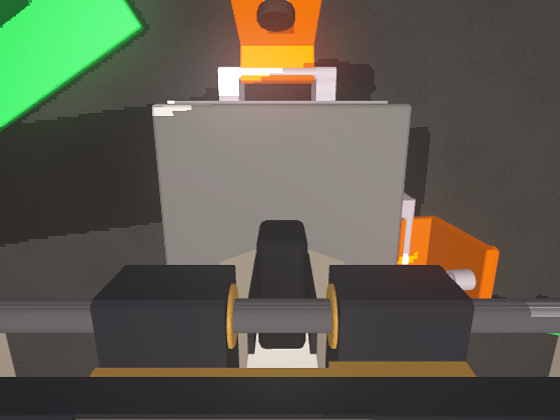

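```bash
python3 - <<'E'
from h import *
f=np.load('w6.npz');p,d=f['p'],f['d'];m={k:f[k] for k in('K','xyz','orientation')}
C=cloud(m,d);z=C[:,:,2];hsv=cv2.cvtColor(p,cv2.COLOR_RGB2HSV)
zt=np.nanmedian(z[150:200,200:360]);print('lid top',zt)
k=(abs(z-zt)<4)&(hsv[:,:,1]<50)
for r in(150,200):
    c=np.where(k[r,100:450])[0]+100;e=onz(m,[[c.min()-.5,r],[c.max()+.5,r]],zt);print(r,c.min(),c.max(),e.mean(0))
for c in(200,281,360):
    r=np.where(k[60:200,c])[0]+60;print(c,r.min(),onz(m,[[c,r.min()-.5]],zt), 'rim',onz(m,[[c,100.5]],80))
E
```

```text
lid top 111.9758181043205
150 155 406 [ 531.27517956 -107.5185482   111.9758181 ]
200 160 402 [ 531.10471427 -129.78854536  111.9758181 ]
200 104 [[498.07788575 -87.69272944 111.9758181 ]] rim [[491.43226631 -86.2471809   80.        ]]
281 104 [[531.8213443  -88.25697362 111.9758181 ]] rim [[531.78272817 -86.92184965  80.        ]]
360 104 [[564.73412524 -88.80732755 111.9758181 ]] rim [[571.13985846 -87.57990968  80.        ]]
```

Call:
{"op": "arm_command", "data": {"increments": [{"x": 0.0012, "y": -0.0022, "z": 0.004, "twist": 0, "hand": 0.01}, {"x": 0, "y": 0, "z": 0.003, "twist": 0, "hand": 0.01}, {"x": 0, "y": 0, "z": 0, "twist": 0, "hand": 0.01}, {"x": 0, "y": 0, "z": 0, "twist": 0, "hand": 0.01}]}}

```text
time: 11.13
position: [529.4, -161.8, 119.1]
tcp_rot: [-2.24, -2.202, -0.004]
contact_force: [0.5, 0.1, -2.8]
gripper_width: 19.6
```

```bash
python3 -c "
from h import *
go([529.4,-161.7,102],-0.95)"
```

```text
t11.13 pos [ 529.4 -161.8  119.1] xax [0.017 1.    0.002] yax [ 1.    -0.017  0.001] zax [ 0.001  0.002 -1.   ] F [ 0.5  0.1 -2.8] w19.6 j [ 0.88  0.59 -0.82  1.88  0.54  0.9  -0.22]
dtool m [ 0.0001 -0.0001  0.0171] len 0.017
yaw y -1.0 twist (rad, about tool z) -0.0008
```

Exactly on target; inserting.

Call:
{"op": "arm_command", "data": {"increments": [{"x": 0, "y": 0, "z": 0.004, "twist": 0, "hand": 0.01}, {"x": 0, "y": 0, "z": 0.004, "twist": 0, "hand": 0.01}, {"x": 0, "y": 0, "z": 0.003, "twist": 0, "hand": 0.01}, {"x": 0, "y": 0, "z": 0, "twist": 0, "hand": 0.01}]}}

```text
time: 11.47
position: [529.4, -161.9, 107.0]
tcp_rot: [-2.241, -2.202, -0.004]
contact_force: [-0.9, 0.4, -2.8]
gripper_width: 19.7
```

```bash
python3 -c "
from h import *
go([529.4,-161.7,102],-0.95)"
```

```text
t11.47 pos [ 529.4 -161.9  107. ] xax [0.018 1.    0.002] yax [ 1.    -0.018  0.001] zax [ 0.001  0.002 -1.   ] F [-0.9  0.4 -2.8] w19.7 j [ 0.87  0.6  -0.8   1.89  0.55  0.88 -0.23]
dtool m [ 0.0002 -0.0001  0.005 ] len 0.005
yaw y -1.01 twist (rad, about tool z) -0.001
```

Call:
{"op": "arm_command", "data": {"increments": [{"x": 0, "y": 0, "z": 0.002, "twist": 0, "hand": 0.01}, {"x": 0, "y": 0, "z": 0.002, "twist": 0, "hand": 0.01}, {"x": 0, "y": 0, "z": 0.001, "twist": 0, "hand": 0.01}, {"x": 0, "y": 0, "z": 0, "twist": 0, "hand": 0.01}]}}

```text
time: 11.8
position: [529.7, -162.0, 101.9]
tcp_rot: [-2.241, -2.202, -0.003]
contact_force: [-1.4, -0.3, 1.5]
gripper_width: 19.8
```

```bash
python3 -c "
from h import *
go([529.4,-161.7,102],-0.95)"
```

```text
t11.80 pos [ 529.7 -162.   101.9] xax [0.018 1.    0.002] yax [ 1.    -0.018  0.001] zax [ 0.001  0.002 -1.   ] F [-1.4 -0.3  1.5] w19.8 j [ 0.86  0.61 -0.8   1.89  0.56  0.87 -0.23]
dtool m [ 0.0003 -0.0003 -0.0001] len 0.0
yaw y -1.02 twist (rad, about tool z) -0.0012
```

Call:
{"op": "arm_command", "data": {"increments": [{"x": 0, "y": 0, "z": 0.001, "twist": 0, "hand": 0.01}, {"x": 0, "y": 0, "z": 0.001, "twist": 0, "hand": 0.01}]}}

```text
time: 11.97
position: [529.8, -162.1, 101.6]
tcp_rot: [2.241, 2.201, 0.001]
contact_force: [-6.9, 0.3, 10.9]
gripper_width: 19.7
```

Call:
{"op": "arm_command", "data": {"increments": [{"x": 0, "y": 0, "z": 0, "twist": 0, "hand": 0.045}, {"x": 0, "y": 0, "z": 0, "twist": 0, "hand": 0.045}, {"x": 0, "y": 0, "z": 0, "twist": 0, "hand": 0.045}, {"x": 0, "y": 0, "z": 0, "twist": 0, "hand": 0.045}]}}

```text
time: 12.3
position: [531.8, -162.2, 103.3]
tcp_rot: [2.237, 2.199, 0.005]
contact_force: [-0.4, 0.4, -0.6]
gripper_width: 41.5
```

```bash
python3 -c "
from h import *
go([529.4,-161.7,102],-0.95)"
```

```text
t12.30 pos [ 531.8 -162.2  103.3] xax [ 0.017  1.    -0.001] yax [ 1.    -0.017  0.005] zax [ 0.005 -0.001 -1.   ] F [-0.4  0.4 -0.6] w41.5 j [ 0.86  0.61 -0.8   1.89  0.56  0.87 -0.24]
dtool m [ 0.0005 -0.0024  0.0013] len 0.003
yaw y -1.0 twist (rad, about tool z) -0.0008
```

Call:
{"op": "arm_command", "data": {"increments": [{"x": 0, "y": 0, "z": -0.015, "twist": 0, "hand": 0.05}, {"x": 0, "y": 0, "z": -0.025, "twist": 0, "hand": 0.05}, {"x": 0, "y": 0, "z": -0.025, "twist": 0, "hand": 0.03}, {"x": 0, "y": 0, "z": -0.025, "twist": 0, "hand": 0.0}, {"x": -0.02, "y": 0, "z": -0.025, "twist": 0, "hand": 0.0}, {"x": -0.02, "y": 0, "z": -0.025, "twist": 0, "hand": 0.0}, {"x": -0.02, "y": 0, "z": -0.02, "twist": 0, "hand": 0.0}, {"x": 0, "y": 0, "z": 0, "twist": 0, "hand": 0.0}, {"x": 0, "y": 0, "z": 0, "twist": 0, "hand": 0.0}], "grip_force": 20}}

```text
time: 13.05
position: [531.0, -220.5, 278.2]
tcp_rot: [2.228, 2.207, 0.009]
contact_force: [0.5, 0.4, 0.2]
gripper_width: 8.1
```

```bash
python3 cap.py wrist w7; python3 - <<'E'
from h import *
st()
f=np.load('w7.npz');p,d=f['p'],f['d'];m={k:f[k] for k in('K','xyz','orientation')}
C=cloud(m,d);z=C[:,:,2];hsv=cv2.cvtColor(p,cv2.COLOR_RGB2HSV)
near=np.hypot(C[:,:,0]-528,C[:,:,1]+162)<100
def rect(mask,zz,n):
    c=max(cv2.findContours(cv2.morphologyEx(mask.astype(np.uint8),cv2.MORPH_OPEN,np.ones((3,3))),0,1)[0],key=cv2.contourArea)
    print(n,cv2.minAreaRect(onz(m,c[:,0,:],zz)[:,:2].astype(np.float32)),len(c))
k=near&(z>84)&(z<94)&(hsv[:,:,1]<60)
rect(k,88,'plate');rect(near&(z>110)&(z<122),116,'bar')
P=C[near&(z>84)&(z<91)&(abs(C[:,:,0]-528)<50)&(abs(C[:,:,1]+162)<70)];A=np.c_[P[:,:2]-[528,-162],np.ones(len(P))]
print(np.linalg.lstsq(A,P[:,2],rcond=None)[0])
E
```

```text
t13.10 pos [ 531.3 -221.1  278.2] xax [ 0.01   1.    -0.001] yax [ 1.    -0.01   0.008] zax [ 0.008 -0.001 -1.   ] F [ 1.6 -0.5 -0.2] w4.0 j [ 1.06  0.43 -0.93  1.69  0.37  1.19  0.03]
plate ((536.1651611328125, -161.85752868652344), (180.87725830078125, 124.56275177001953), 89.17141723632812) 1010
bar ((528.7429809570312, -161.79666137695312), (48.32004165649414, 19.271404266357422), 88.79118347167969) 165
[-4.30259275e-04  9.72719437e-04  8.76016186e+01]
```

View pics/w7.png

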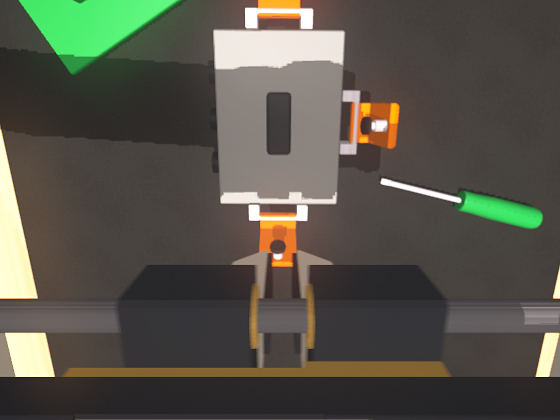

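The lid is home: plate top level at 87.6 mm, bar centre (528.7, -161.8). In the wrist view the bar is at (279,123) and the right flap at (278,240). Now the right flap, with closed fingers.

```bash
python3 -c "
from h import *
go([526.5,-306,126],-0.95)"
```

```text
t13.10 pos [ 531.3 -221.1  278.2] xax [ 0.01   1.    -0.001] yax [ 1.    -0.01   0.008] zax [ 0.008 -0.001 -1.   ] F [ 1.6 -0.5 -0.2] w4.0 j [ 1.06  0.43 -0.93  1.69  0.37  1.19  0.03]
dtool m [-0.0849 -0.0052  0.1522] len 0.174
yaw y -0.56 twist (rad, about tool z) 0.0068
```

Call:
{"op": "arm_command", "data": {"increments": [{"x": -0.025, "y": -0.002, "z": 0.01, "twist": 0.006, "hand": 0}, {"x": -0.03, "y": -0.002, "z": 0.02, "twist": 0, "hand": 0}, {"x": -0.03, "y": -0.001, "z": 0.025, "twist": 0, "hand": 0}, {"x": 0, "y": 0, "z": 0.025, "twist": 0, "hand": 0}, {"x": 0, "y": 0, "z": 0.025, "twist": 0, "hand": 0}, {"x": 0, "y": 0, "z": 0.015, "twist": 0, "hand": 0}, {"x": 0, "y": 0, "z": 0, "twist": 0, "hand": 0}, {"x": 0, "y": 0, "z": 0, "twist": 0, "hand": 0}]}}

```text
time: 13.77
position: [526.1, -299.8, 151.4]
tcp_rot: [2.225, 2.216, 0.011]
contact_force: [0.7, -1.1, 0.2]
gripper_width: 0.8
```

```bash
python3 -c "
from h import *
go([526.5,-306,126],-0.95)"
```

```text
t13.77 pos [ 526.1 -299.8  151.4] xax [0.004 1.    0.004] yax [ 1.    -0.004  0.006] zax [ 0.006  0.004 -1.   ] F [ 0.7 -1.1  0.2] w0.8 j [ 1.07  0.62 -0.81  1.74  0.52  1.01  0.06]
dtool m [-0.0063  0.0003  0.0254] len 0.026
yaw y -0.22 twist (rad, about tool z) 0.0127
```

Call:
{"op": "arm_command", "data": {"increments": [{"x": -0.006, "y": 0, "z": 0.004, "twist": 0.006, "hand": 0}, {"x": -0.002, "y": 0, "z": 0.009, "twist": 0.006, "hand": 0}, {"x": 0, "y": 0, "z": 0.009, "twist": 0, "hand": 0}, {"x": 0, "y": 0, "z": 0, "twist": 0, "hand": 0}, {"x": 0, "y": 0, "z": 0, "twist": 0, "hand": 0}]}}

```text
time: 14.18
position: [528.5, -306.8, 130.5]
tcp_rot: [2.233, 2.203, 0.013]
contact_force: [-0.6, -1.0, 0.2]
gripper_width: 1.2
```

```bash
python3 -c "
from h import *
go([526.5,-306,126],-0.95)
"; python3 cap.py wrist w8;python3 cap.py scene s8; python3 -c "
import cv2
b=cv2.imread('pics/s8.png')[150:290,110:300];a=cv2.imread('pics/w8.png')
import numpy as np
cv2.imwrite('pics/c8.png',np.hstack([cv2.resize(b,(407,300),interpolation=2),cv2.resize(a,(390,300))]))"
```

```text
t14.18 pos [ 528.5 -306.8  130.5] xax [0.014 1.    0.003] yax [ 1.    -0.014  0.009] zax [ 0.009  0.003 -1.   ] F [-0.6 -1.   0.2] w1.2 j [ 1.06  0.65 -0.79  1.74  0.54  0.98  0.05]
dtool m [ 0.0007 -0.0021  0.0045] len 0.005
yaw y -0.8 twist (rad, about tool z) 0.0027
```

View pics/c8.png

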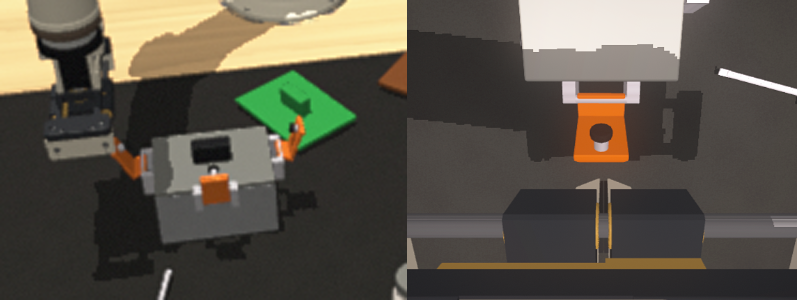

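Call:
{"op": "arm_command", "data": {"increments": [{"x": 0.003, "y": -0.002, "z": 0.003, "twist": 0, "hand": 0}, {"x": 0.004, "y": 0, "z": 0.001, "twist": 0, "hand": 0}, {"x": 0.003, "y": 0, "z": 0, "twist": 0, "hand": 0}]}}

```text
time: 14.53
position: [527.0, -296.9, 127.4]
tcp_rot: [2.233, 2.2, 0.014]
contact_force: [0.8, 0.6, -0.3]
gripper_width: -0.1
```

Call:
{"op": "arm_command", "data": {"increments": [{"x": 0.003, "y": 0, "z": 0, "twist": 0, "hand": 0}, {"x": 0.003, "y": 0, "z": 0, "twist": 0, "hand": 0}]}}

```text
time: 14.7
position: [526.9, -293.8, 128.0]
tcp_rot: [2.231, 2.196, 0.008]
contact_force: [0.2, -10.2, -0.4]
gripper_width: 0.4
```

Call:
{"op": "arm_command", "data": {"increments": [{"x": 0.003, "y": 0, "z": -0.0015, "twist": 0, "hand": 0}, {"x": 0.003, "y": 0, "z": -0.0015, "twist": 0, "hand": 0}, {"x": 0.003, "y": 0, "z": -0.0015, "twist": 0, "hand": 0}, {"x": 0.003, "y": 0, "z": -0.0015, "twist": 0, "hand": 0}]}}

```text
time: 15.03
position: [525.6, -291.5, 134.1]
tcp_rot: [2.231, 2.182, -0.006]
contact_force: [0.4, -5.5, -4.1]
gripper_width: 0.5
```

Call:
{"op": "arm_command", "data": {"increments": [{"x": 0.005, "y": 0, "z": 0.001, "twist": 0, "hand": 0}, {"x": 0.006, "y": 0, "z": 0.0, "twist": 0, "hand": 0}]}}

```text
time: 15.2
position: [525.7, -290.3, 134.8]
tcp_rot: [2.229, 2.167, -0.018]
contact_force: [-0.1, -10.2, 3.1]
gripper_width: 0.4
```

```bash
python3 -c "
from h import *
st()"
```

```text
t15.20 pos [ 525.7 -290.3  134.8] xax [ 0.029  0.999 -0.031] yax [ 0.999 -0.028  0.015] zax [ 0.014 -0.031 -0.999] F [ -0.1 -10.2   3.1] w0.4 j [ 1.03  0.61 -0.78  1.78  0.55  0.95 -0.02]
```

Call:
{"op": "arm_command", "data": {"increments": [{"x": 0.008, "y": 0, "z": 0.0015, "twist": 0, "hand": 0}]}}

```text
time: 15.28
position: [525.8, -289.5, 134.9]
tcp_rot: [2.228, 2.156, -0.028]
contact_force: [-3.5, -16.7, 9.7]
gripper_width: 0.4
```

Call:
{"op": "arm_command", "data": {"increments": [{"x": 0.008, "y": 0, "z": 0.001, "twist": 0, "hand": 0}]}}

```text
time: 15.37
position: [525.7, -289.2, 135.4]
tcp_rot: [2.228, 2.145, -0.038]
contact_force: [-3.0, -13.7, 5.3]
gripper_width: 0.6
```

```bash
python3 cap.py wrist w9;python3 cap.py scene s9; python3 -c "
import cv2
b=cv2.imread('pics/s9.png')[150:290,110:300];a=cv2.imread('pics/w9.png')
import numpy as np
cv2.imwrite('pics/c9.png',np.hstack([cv2.resize(b,(407,300),interpolation=2),cv2.resize(a,(390,300))]))"
```

```text
(no output)
```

View pics/c9.png

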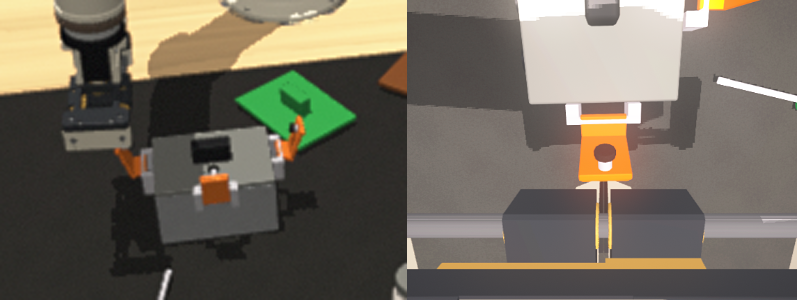

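View pics/w9.png

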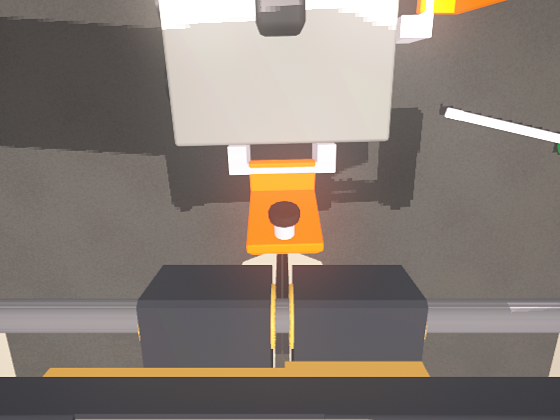

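```bash
cat > flap.py <<'E'
import sys
from h import *
H={'right':(527.0,-248.7,(0.0166,0.9999)),'left':(529.8,-74.8,(-0.0166,-0.9999)),'far':(595.4,-162.9,(-0.9999,0.0166))}
f=np.load(sys.argv[1]+'.npz');p,d=f['p'],f['d']
from bench import imaging
m={k:f[k] for k in('K','xyz','orientation')}
C=cloud(m,d);hsv=cv2.cvtColor(p,cv2.COLOR_RGB2HSV)
o=(hsv[:,:,0]<18)&(hsv[:,:,1]>120)&(hsv[:,:,2]>60)
for n in sys.argv[2:]:
    hx,hy,e=H[n];X=(C[:,:,0]-hx)*e[0]+(C[:,:,1]-hy)*e[1];Y=(C[:,:,0]-hx)*-e[1]+(C[:,:,1]-hy)*e[0]
    k=o&(abs(Y)<20)&(abs(X)<60)&(C[:,:,2]>88);x=X[k];z=C[:,:,2][k]-90
    print(n,k.sum(),'x',np.round(np.percentile(x,[1,50,99]),1),'z',np.round(np.percentile(z,[1,50,99]),1))
    for lo in range(0,56,4):
        q=(z>=lo)&(z<lo+4)
        if q.sum()>10: print('  z',lo+2,'x',np.round(np.percentile(x[q],[5,50,95]),1),q.sum())
E
python3 flap.py w9 right; python3 flap.py w8 right; python3 flap.py w3 right
```

```text
right 3292 x [-30.6 -18.8   4. ] z [ -1.2  21.7 115.6]
  z 2 x [-14.2 -13.    3.9] 478
  z 6 x [-15.5 -14.7 -13.9] 285
  z 10 x [-16.7 -15.8 -15. ] 229
  z 14 x [-18.  -17.1 -16.2] 189
  z 18 x [-19.4 -18.3 -17.5] 196
  z 22 x [-20.5 -19.6 -18.6] 220
  z 26 x [-21.8 -20.8 -20.1] 271
  z 30 x [-22.8 -22.  -20.9] 287
  z 34 x [-24.4 -23.2 -22.1] 383
  z 38 x [-30.3 -24.4 -23.1] 486
right 5271 x [-34.5 -19.5   4. ] z [-1.9 14.3 37.6]
  z 2 x [-14.9  -3.1   3.7] 1197
  z 6 x [-17.  -15.9 -14.1] 321
  z 10 x [-19.1 -17.8 -16.8] 215
  z 14 x [-20.8 -19.7 -18.5] 208
  z 18 x [-22.3 -21.4 -20.4] 206
  z 22 x [-24.3 -23.2 -22. ] 290
  z 26 x [-26.1 -25.  -23.9] 320
  z 30 x [-27.8 -26.7 -25.2] 366
  z 34 x [-34.5 -29.5 -27.5] 951
  z 38 x [-32.2 -30.3 -28.8] 369
right 1193 x [-34.2 -18.2   4.1] z [-1.8 11.8 37.1]
  z 2 x [-15.2  -3.6   3.9] 264
  z 6 x [-17.1 -16.  -14.3] 90
  z 10 x [-18.9 -17.7 -16.5] 79
  z 14 x [-20.6 -19.6 -18.4] 55
  z 18 x [-22.5 -21.3 -20.1] 57
  z 22 x [-23.9 -23.  -21.8] 56
  z 26 x [-25.9 -24.8 -23.7] 78
  z 30 x [-28.  -26.5 -23.2] 78
  z 34 x [-34.5 -29.5 -26.9] 187
  z 38 x [-32.5 -30.1 -18.2] 79
```

Call:
{"op": "arm_command", "data": {"increments": [{"x": 0.009, "y": 0, "z": -0.0005, "twist": 0, "hand": 0}, {"x": 0.009, "y": 0, "z": -0.0005, "twist": 0, "hand": 0}]}}

```text
time: 15.63
position: [525.6, -284.7, 139.1]
tcp_rot: [2.228, 2.124, -0.055]
contact_force: [-1.5, -11.1, 4.4]
gripper_width: 0.4
```

Call:
{"op": "arm_command", "data": {"increments": [{"x": 0.009, "y": 0, "z": -0.0005, "twist": 0, "hand": 0}, {"x": 0.009, "y": 0, "z": -0.0005, "twist": 0, "hand": 0}]}}

```text
time: 15.8
position: [525.7, -279.0, 142.4]
tcp_rot: [2.228, 2.104, -0.072]
contact_force: [-3.1, -9.6, 5.5]
gripper_width: 0.9
```

```bash
python3 -c "
from h import *
st()"
```

```text
t15.80 pos [ 525.7 -279.   142.4] xax [ 0.058  0.995 -0.086] yax [ 0.998 -0.056  0.023] zax [ 0.019 -0.088 -0.996] F [-3.1 -9.6  5.5] w0.9 j [ 0.98  0.57 -0.76  1.82  0.59  0.93 -0.11]
```

Call:
{"op": "arm_command", "data": {"increments": [{"x": 0.008, "y": 0, "z": 0, "twist": 0, "hand": 0}, {"x": 0.008, "y": 0, "z": 0, "twist": 0, "hand": 0}]}}

```text
time: 15.97
position: [525.7, -273.9, 144.8]
tcp_rot: [2.227, 2.086, -0.088]
contact_force: [-3.0, -7.8, 6.2]
gripper_width: 0.5
```

Call:
{"op": "arm_command", "data": {"increments": [{"x": 0.008, "y": 0, "z": 0.0005, "twist": 0, "hand": 0}, {"x": 0.008, "y": 0, "z": 0.0005, "twist": 0, "hand": 0}]}}

```text
time: 16.13
position: [525.9, -268.5, 146.3]
tcp_rot: [2.226, 2.069, -0.104]
contact_force: [-4.1, -9.0, 8.9]
gripper_width: 0.5
```

```bash
cat >> h.py <<'E'
def corner(hx,hy,e,ax,half=9.5):
    """pushing corner rel. hinge (inward,up); ax: tool axis col & sign of pushing side"""
    s,M=st();t=s['position']+11*M[:,2]
    c=t+half*M[:,ax[0]]*ax[1]
    for n,P in(('tip',t),('corner',c)): print(n,'in %.1f up %.1f side %.1f'%((P[0]-hx)*e[0]+(P[1]-hy)*e[1],P[2]-90,(P[0]-hx)*-e[1]+(P[1]-hy)*e[0]))
def cr(): corner(527.0,-248.7,(0.0166,0.9999),(0,1))
def cl(): corner(529.8,-74.8,(-0.0166,-0.9999),(0,-1))
E
python3 -c "
from h import *
cr()"
```

```text
t16.13 pos [ 525.9 -268.5  146.3] xax [ 0.074  0.99  -0.118] yax [ 0.997 -0.071  0.027] zax [ 0.019 -0.12  -0.993] F [-4.1 -9.   8.9] w0.5 j [ 0.94  0.55 -0.75  1.84  0.61  0.93 -0.18]
tip in -21.2 up 45.3 side 0.5
corner in -11.7 up 44.2 side -0.0
```

Call:
{"op": "arm_command", "data": {"increments": [{"x": -0.006, "y": 0, "z": 0, "twist": 0, "hand": 0}, {"x": 0, "y": 0, "z": 0.005, "twist": 0, "hand": 0}, {"x": 0, "y": 0, "z": 0.004, "twist": 0, "hand": 0}, {"x": 0, "y": 0, "z": 0, "twist": 0, "hand": 0}]}}

```text
time: 16.47
position: [526.3, -276.2, 139.3]
tcp_rot: [2.223, 2.066, -0.104]
contact_force: [-0.3, -0.0, -0.3]
gripper_width: 0.6
```

```bash
python3 cap.py wrist w10; python3 -c "
from h import *
cr()"; python3 flap.py w10 right
```

```text
t16.52 pos [ 526.4 -275.8  139.4] xax [ 0.074  0.99  -0.121] yax [ 0.997 -0.071  0.03 ] zax [ 0.021 -0.122 -0.992] F [-0.2  0.2  0.3] w0.3 j [ 0.94  0.56 -0.74  1.84  0.62  0.91 -0.18]
tip in -28.4 up 38.5 side -0.1
corner in -19.0 up 37.3 side -0.6
right 1510 x [-11.8  -5.5  14.6] z [ -0.9  33.9 118.9]
  z 2 x [-11.7  -2.3   4.3] 96
  z 6 x [-11.5 -11.   -9.5] 74
  z 10 x [-10.7 -10.3  -9.8] 66
  z 14 x [-9.8 -9.4 -9. ] 75
  z 18 x [-9.1 -8.6 -8.2] 76
  z 22 x [-8.2 -7.8 -7.4] 85
  z 26 x [-7.4 -7.  -6.5] 94
  z 30 x [-6.5 -6.1 -5.6] 104
  z 34 x [-5.7 -5.2  8. ] 113
  z 38 x [-4.9 -4.4  6.7] 146
  z 42 x [-4.1 -3.6 -3.1] 157
  z 46 x [-10.4  -3.1  -2.5] 309
```

Call:
{"op": "arm_command", "data": {"increments": [{"x": 0.008, "y": 0, "z": -0.001, "twist": 0, "hand": 0}, {"x": 0.008, "y": 0, "z": -0.001, "twist": 0, "hand": 0}, {"x": 0.008, "y": 0, "z": -0.001, "twist": 0, "hand": 0}]}}

```text
time: 16.77
position: [527.0, -256.4, 139.6]
tcp_rot: [2.226, 2.059, -0.112]
contact_force: [-0.9, -6.8, 0.1]
gripper_width: 0.2
```

```bash
python3 -c "
from h import *
cr()"
```

```text
t16.77 pos [ 527.  -256.4  139.6] xax [ 0.079  0.989 -0.127] yax [ 0.997 -0.076  0.028] zax [ 0.018 -0.129 -0.992] F [-0.9 -6.8  0.1] w0.2 j [ 0.91  0.55 -0.74  1.85  0.62  0.91 -0.22]
tip in -9.1 up 38.7 side -0.3
corner in 0.3 up 37.5 side -0.9
```

Call:
{"op": "arm_command", "data": {"increments": [{"x": 0.007, "y": 0, "z": 0, "twist": 0, "hand": 0}, {"x": 0.007, "y": 0, "z": 0.0005, "twist": 0, "hand": 0}, {"x": 0.006, "y": 0, "z": 0.001, "twist": 0, "hand": 0}]}}

```text
time: 17.02
position: [527.3, -242.3, 136.5]
tcp_rot: [2.225, 2.05, -0.125]
contact_force: [-1.4, -6.6, 1.4]
gripper_width: 0.4
```

```bash
python3 -c "
from h import *
cr()"
```

```text
t17.02 pos [ 527.3 -242.3  136.5] xax [ 0.083  0.987 -0.137] yax [ 0.996 -0.08   0.027] zax [ 0.016 -0.139 -0.99 ] F [-1.4 -6.6  1.4] w0.4 j [ 0.88  0.54 -0.74  1.87  0.63  0.91 -0.27]
tip in 4.8 up 35.6 side -0.4
corner in 14.2 up 34.3 side -1.0
```

Call:
{"op": "arm_command", "data": {"increments": [{"x": 0.005, "y": 0, "z": 0.0015, "twist": 0, "hand": 0}, {"x": 0.005, "y": 0, "z": 0.002, "twist": 0, "hand": 0}]}}

```text
time: 17.18
position: [527.6, -236.2, 133.0]
tcp_rot: [2.224, 2.045, -0.134]
contact_force: [-3.1, -3.9, 7.4]
gripper_width: -0.0
```

```bash
python3 -c "
from h import *
cr()"
```

```text
t17.18 pos [ 527.6 -236.2  133. ] xax [ 0.085  0.986 -0.144] yax [ 0.996 -0.082  0.027] zax [ 0.015 -0.146 -0.989] F [-3.1 -3.9  7.4] w-0.0 j [ 0.86  0.54 -0.73  1.88  0.64  0.9  -0.29]
tip in 10.9 up 32.1 side -0.5
corner in 20.2 up 30.7 side -1.2
```

Call:
{"op": "arm_command", "data": {"increments": [{"x": 0.003, "y": 0, "z": 0.002, "twist": 0, "hand": 0}, {"x": 0.003, "y": 0, "z": 0.002, "twist": 0, "hand": 0}]}}

```text
time: 17.35
position: [527.7, -232.1, 129.8]
tcp_rot: [2.222, 2.041, -0.14]
contact_force: [-3.0, -3.0, 7.1]
gripper_width: 0.4
```

```bash
python3 -c "
from h import *
cr()"
```

```text
t17.35 pos [ 527.7 -232.1  129.8] xax [ 0.086  0.985 -0.15 ] yax [ 0.996 -0.083  0.026] zax [ 0.013 -0.151 -0.988] F [-3.  -3.   7.1] w0.4 j [ 0.85  0.54 -0.73  1.88  0.65  0.9  -0.31]
tip in 14.9 up 29.0 side -0.6
corner in 24.3 up 27.5 side -1.3
```

Call:
{"op": "arm_command", "data": {"increments": [{"x": -0.001, "y": 0, "z": -0.008, "twist": 0, "hand": 0}, {"x": 0, "y": 0, "z": -0.005, "twist": 0, "hand": 0}, {"x": 0.008, "y": 0, "z": -0.001, "twist": 0, "hand": 0}, {"x": 0.008, "y": 0, "z": 0, "twist": 0, "hand": 0}, {"x": 0, "y": 0, "z": 0, "twist": 0, "hand": 0}, {"x": 0, "y": 0, "z": 0, "twist": 0, "hand": 0}]}}

```text
time: 17.85
position: [529.7, -207.4, 142.5]
tcp_rot: [2.219, 2.049, -0.135]
contact_force: [-0.3, -0.4, 0.3]
gripper_width: 0.7
```

```bash
python3 cap.py wrist w11; python3 -c "
from h import *
cr()"; python3 flap.py w11 right
```

```text
t17.90 pos [ 529.8 -207.1  142.4] xax [ 0.08   0.986 -0.145] yax [ 0.997 -0.077  0.027] zax [ 0.015 -0.147 -0.989] F [1.4 1.  0.1] w0.2 j [ 0.83  0.52 -0.75  1.89  0.63  0.92 -0.33]
tip in 40.0 up 41.5 side -2.3
corner in 49.4 up 40.1 side -2.9
right 123 x [32.6 42.3 54.5] z [27.8 49.1 87.4]
  z 46 x [39.6 43.9 48. ] 42
  z 50 x [32.7 35.8 39.7] 38
```

View pics/w11.png

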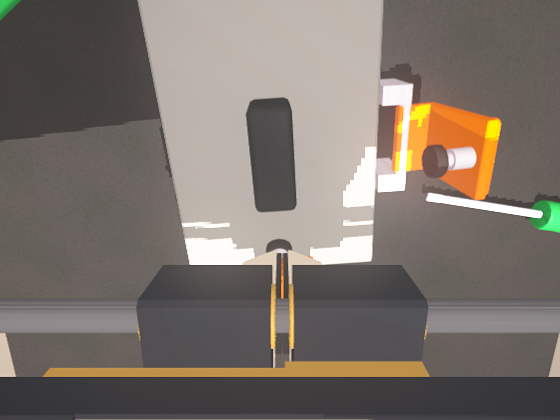

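Call:
{"op": "arm_command", "data": {"increments": [{"x": -0.003, "y": 0, "z": 0.003, "twist": 0, "hand": 0}, {"x": 0, "y": 0, "z": 0.002, "twist": 0, "hand": 0}, {"x": 0, "y": 0, "z": 0.0015, "twist": 0, "hand": 0}]}}

```text
time: 18.15
position: [529.6, -211.3, 135.7]
tcp_rot: [2.218, 2.05, -0.134]
contact_force: [-0.6, -0.6, -0.1]
gripper_width: 0.5
```

```bash
python3 -c "
from h import *
cr()"
```

```text
t18.15 pos [ 529.6 -211.3  135.7] xax [ 0.08   0.986 -0.145] yax [ 0.997 -0.077  0.027] zax [ 0.015 -0.147 -0.989] F [-0.6 -0.6 -0.1] w0.5 j [ 0.83  0.53 -0.74  1.89  0.64  0.91 -0.33]
tip in 35.8 up 34.8 side -2.2
corner in 45.2 up 33.5 side -2.8
```

Call:
{"op": "arm_command", "data": {"increments": [{"x": 0.0005, "y": 0, "z": 0.0015, "twist": 0, "hand": 0}, {"x": 0.0005, "y": 0, "z": 0.0015, "twist": 0, "hand": 0}]}}

```text
time: 18.32
position: [529.9, -210.7, 133.1]
tcp_rot: [2.219, 2.049, -0.135]
contact_force: [-4.0, 5.0, 13.3]
gripper_width: 0.4
```

Call:
{"op": "arm_command", "data": {"increments": [{"x": 0.0007, "y": 0, "z": 0.0015, "twist": 0, "hand": 0}, {"x": 0.0007, "y": 0, "z": 0.0015, "twist": 0, "hand": 0}]}}

```text
time: 18.48
position: [529.9, -208.8, 131.2]
tcp_rot: [2.22, 2.049, -0.136]
contact_force: [-3.2, 3.4, 9.1]
gripper_width: 0.6
```

```bash
python3 -c "
from h import *
cr()"
```

```text
t18.48 pos [ 529.9 -208.8  131.2] xax [ 0.081  0.986 -0.145] yax [ 0.997 -0.078  0.026] zax [ 0.014 -0.147 -0.989] F [-3.2  3.4  9.1] w0.6 j [ 0.82  0.54 -0.74  1.89  0.65  0.9  -0.34]
tip in 38.3 up 30.4 side -2.4
corner in 47.7 up 29.0 side -3.0
```

Call:
{"op": "arm_command", "data": {"increments": [{"x": 0.001, "y": 0, "z": 0.0013, "twist": 0, "hand": 0}, {"x": 0.001, "y": 0, "z": 0.0013, "twist": 0, "hand": 0}]}}

```text
time: 18.65
position: [529.9, -207.4, 129.7]
tcp_rot: [2.22, 2.047, -0.139]
contact_force: [-3.2, 0.8, 8.2]
gripper_width: 0.5
```

Call:
{"op": "arm_command", "data": {"increments": [{"x": 0.001, "y": 0, "z": 0.0013, "twist": 0, "hand": 0}, {"x": 0.0008, "y": 0, "z": 0.0013, "twist": 0, "hand": 0}]}}

```text
time: 18.82
position: [529.9, -206.3, 128.2]
tcp_rot: [2.221, 2.045, -0.141]
contact_force: [-2.9, 2.2, 8.2]
gripper_width: 0.5
```

Call:
{"op": "arm_command", "data": {"increments": [{"x": 0.0007, "y": 0, "z": 0.0013, "twist": 0, "hand": 0}]}}

```text
time: 18.9
position: [529.9, -205.8, 127.4]
tcp_rot: [2.221, 2.045, -0.142]
contact_force: [-3.5, 1.9, 7.8]
gripper_width: 0.5
```

```bash
python3 -c "
from h import *
cr()"
```

```text
t18.90 pos [ 529.9 -205.8  127.4] xax [ 0.083  0.985 -0.149] yax [ 0.996 -0.081  0.024] zax [ 0.012 -0.151 -0.988] F [-3.5  1.9  7.8] w0.5 j [ 0.81  0.54 -0.73  1.9   0.66  0.9  -0.36]
tip in 41.3 up 26.6 side -2.4
corner in 50.7 up 25.2 side -3.0
```

Call:
{"op": "arm_command", "data": {"increments": [{"x": 0.0006, "y": 0, "z": 0.0013, "twist": 0, "hand": 0}, {"x": 0.0006, "y": 0, "z": 0.0013, "twist": 0, "hand": 0}]}}

```text
time: 19.07
position: [529.9, -204.8, 125.9]
tcp_rot: [2.221, 2.044, -0.144]
contact_force: [-3.1, 1.6, 8.2]
gripper_width: 0.2
```

Call:
{"op": "arm_command", "data": {"increments": [{"x": 0.0006, "y": 0, "z": 0.0013, "twist": 0, "hand": 0}, {"x": 0.0005, "y": 0, "z": 0.0013, "twist": 0, "hand": 0}]}}

```text
time: 19.23
position: [530.0, -203.8, 124.4]
tcp_rot: [2.221, 2.043, -0.145]
contact_force: [-2.5, 2.4, 7.8]
gripper_width: 0.3
```

Call:
{"op": "arm_command", "data": {"increments": [{"x": 0.0005, "y": 0, "z": 0.0013, "twist": 0, "hand": 0}, {"x": 0.0004, "y": 0, "z": 0.0013, "twist": 0, "hand": 0}]}}

```text
time: 19.4
position: [530.0, -202.9, 122.8]
tcp_rot: [2.222, 2.042, -0.146]
contact_force: [-2.7, 3.0, 7.6]
gripper_width: 0.5
```

Call:
{"op": "arm_command", "data": {"increments": [{"x": 0.0002, "y": 0, "z": 0.0013, "twist": 0, "hand": 0}, {"x": 0.0002, "y": 0, "z": 0.0013, "twist": 0, "hand": 0}]}}

```text
time: 19.57
position: [530.0, -202.2, 121.2]
tcp_rot: [2.222, 2.042, -0.147]
contact_force: [-2.8, 2.8, 7.1]
gripper_width: 0.8
```

Call:
{"op": "arm_command", "data": {"increments": [{"x": 0.0001, "y": 0, "z": 0.0013, "twist": 0, "hand": 0}, {"x": 0, "y": 0, "z": 0.0013, "twist": 0, "hand": 0}]}}

```text
time: 19.73
position: [530.1, -201.4, 119.7]
tcp_rot: [2.222, 2.042, -0.147]
contact_force: [-2.6, 2.4, 8.0]
gripper_width: 0.5
```

Call:
{"op": "arm_command", "data": {"increments": [{"x": 0, "y": 0, "z": 0.0013, "twist": 0, "hand": 0}, {"x": 0, "y": 0, "z": 0.0013, "twist": 0, "hand": 0}]}}

```text
time: 19.9
position: [530.1, -200.9, 118.4]
tcp_rot: [2.222, 2.042, -0.148]
contact_force: [-3.8, 3.2, 11.2]
gripper_width: 0.4
```

```bash
python3 -c "
from h import *
cr()"
```

```text
t19.90 pos [ 530.1 -200.9  118.4] xax [ 0.085  0.985 -0.153] yax [ 0.996 -0.083  0.022] zax [ 0.009 -0.154 -0.988] F [-3.8  3.2 11.2] w0.4 j [ 0.79  0.55 -0.72  1.9   0.67  0.89 -0.39]
tip in 46.1 up 17.5 side -2.4
corner in 55.5 up 16.1 side -3.1
```

Call:
{"op": "arm_command", "data": {"increments": [{"x": -0.0002, "y": 0, "z": 0.0014, "twist": 0, "hand": 0}, {"x": 0, "y": 0, "z": 0.0014, "twist": 0, "hand": 0}]}}

```text
time: 20.07
position: [530.2, -200.6, 117.5]
tcp_rot: [2.222, 2.042, -0.15]
contact_force: [-4.5, 2.0, 13.5]
gripper_width: 0.4
```

Call:
{"op": "arm_command", "data": {"increments": [{"x": 0, "y": 0, "z": 0.0015, "twist": 0, "hand": 0}]}}

```text
time: 20.15
position: [530.2, -200.4, 117.1]
tcp_rot: [2.222, 2.042, -0.151]
contact_force: [-5.0, 2.5, 13.6]
gripper_width: 0.8
```

Call:
{"op": "arm_command", "data": {"increments": [{"x": 0, "y": 0, "z": 0.0015, "twist": 0, "hand": 0}, {"x": 0, "y": 0, "z": 0.0015, "twist": 0, "hand": 0}]}}

```text
time: 20.32
position: [530.3, -200.2, 116.5]
tcp_rot: [2.221, 2.041, -0.153]
contact_force: [-6.2, 2.3, 15.6]
gripper_width: 0.5
```

Call:
{"op": "arm_command", "data": {"increments": [{"x": 0, "y": 0, "z": 0.0016, "twist": 0, "hand": 0}]}}

```text
time: 20.4
position: [530.3, -200.2, 116.4]
tcp_rot: [2.221, 2.04, -0.155]
contact_force: [-6.0, 3.5, 17.0]
gripper_width: 0.0
```

Call:
{"op": "arm_command", "data": {"increments": [{"x": 0, "y": 0, "z": -0.004, "twist": 0, "hand": 0}, {"x": 0, "y": 0, "z": -0.015, "twist": 0, "hand": 0}, {"x": 0, "y": 0, "z": -0.025, "twist": 0, "hand": 0}, {"x": 0, "y": 0, "z": -0.025, "twist": 0, "hand": 0}, {"x": 0, "y": 0, "z": 0, "twist": 0, "hand": 0}, {"x": 0, "y": 0, "z": 0, "twist": 0, "hand": 0}]}}

```text
time: 20.9
position: [529.1, -188.6, 189.1]
tcp_rot: [2.223, 2.04, -0.156]
contact_force: [0.1, -0.5, -1.5]
gripper_width: 0.6
```

```bash
python3 cap.py wrist w12; python3 cap.py top t12; python3 -c "
from h import *
cl()"; python3 flap.py w12 right;python3 flap.py w7 left
```

```text
t21.00 pos [ 529.2 -188.6  188.5] xax [ 0.086  0.984 -0.156] yax [ 0.996 -0.084  0.019] zax [ 0.005 -0.157 -0.988] F [ 0.6  0.4 -0.7] w0.4 j [ 0.82  0.45 -0.79  1.86  0.57  1.01 -0.32]
tip in 115.5 up 87.6 side 1.4
corner in 124.9 up 89.1 side 0.7
right 274 x [11.8 46.3 59.3] z [-1.3 12.2 95.4]
  z 2 x [18.1 43.9 45.2] 25
  z 10 x [46.3 46.7 47.2] 97
  z 14 x [44.5 45.9 47.2] 129
left 145 x [-7.1  3.5  4.4] z [-1.8  1.5  4. ]
  z 2 x [2.1 3.3 4.3] 109
```

View pics/w12.png

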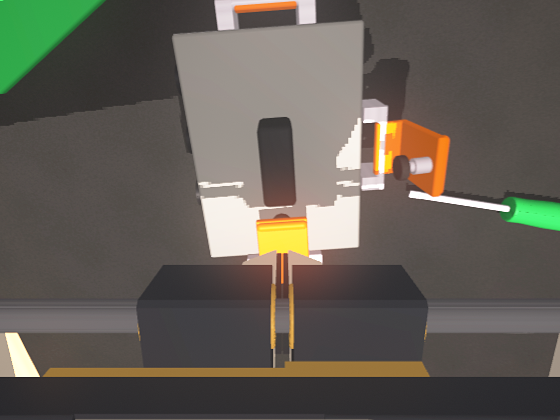

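Call:
{"op": "arm_command", "data": {"increments": [{"x": 0.02, "y": 0, "z": -0.01, "twist": -0.011, "hand": 0}, {"x": 0.03, "y": 0, "z": -0.007, "twist": -0.011, "hand": 0}, {"x": 0.03, "y": 0, "z": -0.006, "twist": -0.011, "hand": 0}, {"x": 0.03, "y": 0, "z": -0.006, "twist": -0.011, "hand": 0}, {"x": 0.03, "y": 0, "z": -0.005, "twist": -0.011, "hand": 0}, {"x": 0.03, "y": 0, "z": -0.005, "twist": -0.011, "hand": 0}, {"x": 0, "y": 0, "z": 0, "twist": 0, "hand": 0}, {"x": 0, "y": 0, "z": 0, "twist": 0, "hand": 0}]}}

```text
time: 21.67
position: [534.2, -7.2, 195.0]
tcp_rot: [2.165, 2.121, -0.172]
contact_force: [0.7, -0.7, -0.1]
gripper_width: 0.5
```

```bash
python3 -c "
from h import *
cl();go([530.5,-13,128],-0.95)"
```

```text
t21.67 pos [534.2  -7.2 195. ] xax [ 0.02   0.988 -0.154] yax [ 1.    -0.021 -0.004] zax [-0.007 -0.154 -0.988] F [ 0.7 -0.7 -0.1] w0.5 j [ 0.54  0.46 -0.86  1.87  0.56  1.09 -0.58]
tip in -66.0 up 94.2 side 3.2
corner in -56.6 up 95.6 side 3.2
t21.67 pos [534.2  -7.2 195. ] xax [ 0.02   0.988 -0.154] yax [ 1.    -0.021 -0.004] zax [-0.007 -0.154 -0.988] F [ 0.7 -0.7 -0.1] w0.5 j [ 0.54  0.46 -0.86  1.87  0.56  1.09 -0.58]
dtool m [ 0.0045 -0.0034  0.0671] len 0.067
yaw y -1.2 twist (rad, about tool z) -0.0043
```

Call:
{"op": "arm_command", "data": {"increments": [{"x": 0.002, "y": -0.001, "z": 0.018, "twist": 0, "hand": 0}, {"x": 0.001, "y": -0.001, "z": 0.018, "twist": 0, "hand": 0}, {"x": 0.001, "y": -0.001, "z": 0.015, "twist": 0, "hand": 0}, {"x": 0, "y": 0, "z": 0.01, "twist": 0, "hand": 0}, {"x": 0, "y": 0, "z": 0, "twist": 0, "hand": 0}, {"x": 0, "y": 0, "z": 0, "twist": 0, "hand": 0}]}}

```text
time: 22.17
position: [529.2, -12.6, 129.9]
tcp_rot: [2.166, 2.124, -0.176]
contact_force: [0.1, 0.5, 0.1]
gripper_width: 0.4
```

```bash
python3 -c "
from h import *
cl()";  python3 cap.py scene s13;  python3 -c "
import cv2
b=cv2.imread('pics/s13.png')[150:290,110:300]
cv2.imwrite('pics/c13.png',cv2.resize(b,(570,420),interpolation=2))"; python3 flap.py t12 left 2>/dev/null
```

```text
t22.17 pos [529.2 -12.6 129.9] xax [ 0.019  0.988 -0.154] yax [ 1.    -0.02  -0.008] zax [-0.011 -0.154 -0.988] F [0.1 0.5 0.1] w0.4 j [ 0.5   0.54 -0.8   1.93  0.65  0.98 -0.66]
tip in -60.4 up 29.0 side -1.7
corner in -51.1 up 30.5 side -1.8
left 160 x [-35.2 -21.7  -6.3] z [-1.4 24.9 41.2]
  z 2 x [-17.3  -9.2  -6.3] 41
  z 34 x [-34.7 -28.2 -17.8] 16
  z 38 x [-35.2 -32.8 -28.1] 40
  z 42 x [-35.3 -31.5 -25.7] 12
```

View pics/c13.png

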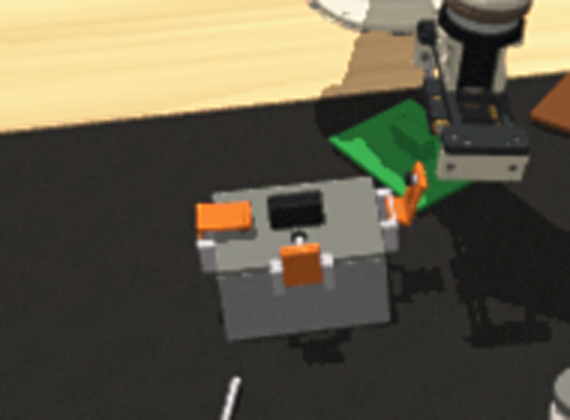

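Call:
{"op": "arm_command", "data": {"increments": [{"x": -0.004, "y": 0.001, "z": 0.003, "twist": 0, "hand": 0}, {"x": -0.005, "y": 0.001, "z": 0.003, "twist": 0, "hand": 0}, {"x": -0.004, "y": 0, "z": 0.0005, "twist": 0, "hand": 0}]}}

```text
time: 22.47
position: [532.4, -27.1, 127.1]
tcp_rot: [2.165, 2.123, -0.172]
contact_force: [0.4, -0.4, 0.3]
gripper_width: 0.4
```

```bash
python3 -c "
from h import *
cl()"
```

```text
t22.47 pos [532.4 -27.1 127.1] xax [ 0.019  0.988 -0.154] yax [ 1.    -0.02  -0.005] zax [-0.008 -0.154 -0.988] F [ 0.4 -0.4  0.3] w0.4 j [ 0.52  0.54 -0.79  1.92  0.65  0.97 -0.64]
tip in -46.0 up 26.2 side 1.8
corner in -36.6 up 27.6 side 1.8
```

Near contact; now push inward along the arc.

Call:
{"op": "arm_command", "data": {"increments": [{"x": -0.005, "y": 0, "z": 0, "twist": 0, "hand": 0}, {"x": -0.006, "y": 0, "z": -0.0005, "twist": 0, "hand": 0}]}}

```text
time: 22.63
position: [532.8, -33.1, 130.1]
tcp_rot: [2.166, 2.129, -0.161]
contact_force: [-3.3, 12.9, 4.9]
gripper_width: 0.8
```

Call:
{"op": "arm_command", "data": {"increments": [{"x": -0.008, "y": 0, "z": -0.0005, "twist": 0, "hand": 0}]}}

```text
time: 22.72
position: [532.7, -36.2, 132.4]
tcp_rot: [2.166, 2.135, -0.153]
contact_force: [-3.3, 12.0, 6.2]
gripper_width: 0.4
```

```bash
python3 -c "
from h import *
cl()"
```

```text
t22.72 pos [532.7 -36.2 132.4] xax [ 0.014  0.99  -0.139] yax [ 1.    -0.014 -0.002] zax [-0.004 -0.139 -0.99 ] F [-3.3 12.   6.2] w0.4 j [ 0.56  0.53 -0.8   1.92  0.64  0.96 -0.59]
tip in -37.2 up 31.5 side 2.2
corner in -27.7 up 32.8 side 2.2
```

Call:
{"op": "arm_command", "data": {"increments": [{"x": -0.008, "y": 0, "z": -0.0003, "twist": 0, "hand": 0}, {"x": -0.008, "y": 0, "z": 0, "twist": 0, "hand": 0}]}}

```text
time: 22.88
position: [532.5, -43.0, 136.6]
tcp_rot: [2.164, 2.147, -0.139]
contact_force: [-3.2, 9.4, 4.9]
gripper_width: 0.4
```

Call:
{"op": "arm_command", "data": {"increments": [{"x": -0.008, "y": 0, "z": 0.0005, "twist": 0, "hand": 0}, {"x": -0.008, "y": 0, "z": 0.001, "twist": 0, "hand": 0}]}}

```text
time: 23.05
position: [532.8, -51.5, 139.1]
tcp_rot: [2.161, 2.157, -0.125]
contact_force: [-2.2, 7.6, 3.5]
gripper_width: 0.5
```

```bash
python3 -c "
from h import *
cl()"
```

```text
t23.05 pos [532.8 -51.5 139.1] xax [ 0.002  0.993 -0.118] yax [ 1.    -0.002  0.003] zax [ 0.003 -0.118 -0.993] F [-2.2  7.6  3.5] w0.5 j [ 0.62  0.52 -0.82  1.92  0.61  0.96 -0.53]
tip in -22.1 up 38.2 side 2.7
corner in -12.6 up 39.3 side 2.8
```

Call:
{"op": "arm_command", "data": {"increments": [{"x": -0.008, "y": 0, "z": 0.0013, "twist": 0, "hand": 0}, {"x": -0.008, "y": 0, "z": 0.0015, "twist": 0, "hand": 0}, {"x": -0.007, "y": 0, "z": 0.0015, "twist": 0, "hand": 0}]}}

```text
time: 23.3
position: [533.2, -66.5, 140.0]
tcp_rot: [2.158, 2.169, -0.11]
contact_force: [-2.1, 5.6, 0.5]
gripper_width: 0.1
```

```bash
python3 -c "
from h import *
cl()"
```

```text
t23.30 pos [533.2 -66.5 140. ] xax [-0.005  0.994 -0.107] yax [1.    0.005 0.006] zax [ 0.006 -0.107 -0.994] F [-2.1  5.6  0.5] w0.1 j [ 0.66  0.52 -0.82  1.92  0.61  0.95 -0.48]
tip in -7.2 up 39.1 side 3.4
corner in 2.3 up 40.1 side 3.6
```

Call:
{"op": "arm_command", "data": {"increments": [{"x": -0.007, "y": -0.0005, "z": 0.002, "twist": 0, "hand": 0}, {"x": -0.007, "y": -0.0005, "z": 0.0025, "twist": 0, "hand": 0}, {"x": -0.006, "y": -0.0005, "z": 0.003, "twist": 0, "hand": 0}]}}

```text
time: 23.55
position: [532.9, -80.0, 136.6]
tcp_rot: [2.155, 2.178, -0.094]
contact_force: [-1.4, 6.5, 3.0]
gripper_width: 0.5
```

```bash
python3 -c "
from h import *
cl()"
```

```text
t23.55 pos [532.9 -80.  136.6] xax [-0.01   0.995 -0.097] yax [1.    0.011 0.01 ] zax [ 0.011 -0.097 -0.995] F [-1.4  6.5  3. ] w0.5 j [ 0.69  0.52 -0.82  1.93  0.61  0.93 -0.44]
tip in 6.2 up 35.6 side 3.3
corner in 15.6 up 36.6 side 3.6
```

Call:
{"op": "arm_command", "data": {"increments": [{"x": -0.005, "y": -0.0005, "z": 0.0025, "twist": 0, "hand": 0}, {"x": -0.005, "y": -0.0005, "z": 0.003, "twist": 0, "hand": 0}]}}

```text
time: 23.72
position: [532.8, -86.2, 133.4]
tcp_rot: [2.154, 2.183, -0.084]
contact_force: [-0.9, 5.4, 3.5]
gripper_width: 0.3
```

Call:
{"op": "arm_command", "data": {"increments": [{"x": -0.003, "y": 0, "z": 0.0025, "twist": 0, "hand": 0}, {"x": -0.003, "y": 0, "z": 0.0025, "twist": 0, "hand": 0}]}}

```text
time: 23.88
position: [532.9, -89.9, 130.4]
tcp_rot: [2.153, 2.186, -0.079]
contact_force: [-3.0, 3.2, 6.3]
gripper_width: 0.4
```

```bash
python3 -c "
from h import *
cl()"
```

```text
t23.88 pos [532.9 -89.9 130.4] xax [-0.015  0.996 -0.087] yax [1.    0.016 0.014] zax [ 0.015 -0.087 -0.996] F [-3.   3.2  6.3] w0.4 j [ 0.71  0.53 -0.82  1.93  0.61  0.91 -0.42]
tip in 16.0 up 29.5 side 3.5
corner in 25.5 up 30.3 side 3.8
```

Call:
{"op": "arm_command", "data": {"increments": [{"x": 0.001, "y": 0, "z": -0.007, "twist": 0, "hand": 0}, {"x": 0, "y": -0.001, "z": -0.004, "twist": 0, "hand": 0}, {"x": -0.007, "y": -0.001, "z": 0, "twist": 0, "hand": 0}, {"x": -0.006, "y": -0.001, "z": 0, "twist": 0, "hand": 0}, {"x": 0, "y": 0, "z": 0, "twist": 0, "hand": 0}, {"x": 0, "y": 0, "z": 0, "twist": 0, "hand": 0}]}}

```text
time: 24.38
position: [530.5, -105.3, 145.7]
tcp_rot: [2.153, 2.18, -0.08]
contact_force: [-0.2, -0.9, 0.2]
gripper_width: 0.6
```

```bash
python3 -c "
from h import *
cl()"
```

```text
t24.38 pos [ 530.5 -105.3  145.7] xax [-0.012  0.996 -0.091] yax [1.    0.013 0.017] zax [ 0.018 -0.09  -0.996] F [-0.2 -0.9  0.2] w0.6 j [ 0.75  0.51 -0.84  1.93  0.59  0.93 -0.38]
tip in 31.5 up 44.7 side 1.4
corner in 40.9 up 45.6 side 1.6
```

Call:
{"op": "arm_command", "data": {"increments": [{"x": -0.002, "y": 0, "z": 0.003, "twist": 0, "hand": 0}, {"x": 0, "y": 0, "z": 0.003, "twist": 0, "hand": 0}, {"x": 0, "y": 0, "z": 0.0015, "twist": 0, "hand": 0}]}}

```text
time: 24.63
position: [530.7, -109.3, 138.0]
tcp_rot: [2.154, 2.178, -0.08]
contact_force: [-0.5, -0.1, -0.3]
gripper_width: 0.5
```

Call:
{"op": "arm_command", "data": {"increments": [{"x": -0.0003, "y": 0, "z": 0.0013, "twist": 0, "hand": 0}, {"x": -0.0005, "y": 0, "z": 0.0013, "twist": 0, "hand": 0}]}}

```text
time: 24.8
position: [531.0, -110.5, 135.7]
tcp_rot: [2.153, 2.178, -0.081]
contact_force: [-3.5, -2.3, 10.3]
gripper_width: 0.5
```

```bash
python3 -c "
from h import *
cl()"
```

```text
t24.80 pos [ 531.  -110.5  135.7] xax [-0.01   0.996 -0.092] yax [1.    0.012 0.017] zax [ 0.018 -0.092 -0.996] F [-3.5 -2.3 10.3] w0.5 j [ 0.75  0.52 -0.82  1.93  0.61  0.91 -0.38]
tip in 36.7 up 34.8 side 2.0
corner in 46.2 up 35.7 side 2.3
```

Contact on the rib. I'll press down with an inward drift, watching the force.

Call:
{"op": "arm_command", "data": {"increments": [{"x": -0.0007, "y": 0, "z": 0.0014, "twist": 0, "hand": 0}, {"x": -0.0007, "y": 0, "z": 0.0014, "twist": 0, "hand": 0}, {"x": -0.0007, "y": 0, "z": 0.0014, "twist": 0, "hand": 0}]}}

```text
time: 25.05
position: [530.9, -113.3, 133.2]
tcp_rot: [2.152, 2.178, -0.086]
contact_force: [-2.7, -0.1, 7.5]
gripper_width: 0.6
```

Call:
{"op": "arm_command", "data": {"increments": [{"x": -0.0006, "y": 0, "z": 0.0014, "twist": 0, "hand": 0}, {"x": -0.0006, "y": 0, "z": 0.0014, "twist": 0, "hand": 0}, {"x": -0.0006, "y": 0, "z": 0.0014, "twist": 0, "hand": 0}]}}

```text
time: 25.3
position: [530.9, -115.4, 130.6]
tcp_rot: [2.15, 2.178, -0.09]
contact_force: [-2.8, 0.0, 7.3]
gripper_width: 0.4
```

Call:
{"op": "arm_command", "data": {"increments": [{"x": -0.0005, "y": 0, "z": 0.0013, "twist": 0, "hand": 0}, {"x": -0.0005, "y": 0, "z": 0.0013, "twist": 0, "hand": 0}]}}

```text
time: 25.47
position: [530.9, -116.6, 129.0]
tcp_rot: [2.148, 2.178, -0.093]
contact_force: [-3.1, 1.5, 7.1]
gripper_width: 0.4
```

```bash
python3 -c "
from h import *
cl()"
```

```text
t25.47 pos [ 530.9 -116.6  129. ] xax [-0.013  0.995 -0.1  ] yax [1.    0.014 0.013] zax [ 0.015 -0.1   -0.995] F [-3.1  1.5  7.1] w0.4 j [ 0.74  0.53 -0.81  1.93  0.62  0.91 -0.39]
tip in 42.9 up 28.1 side 2.0
corner in 52.4 up 29.1 side 2.3
```

Call:
{"op": "arm_command", "data": {"increments": [{"x": -0.0001, "y": 0, "z": 0.0013, "twist": 0, "hand": 0}, {"x": -0.0001, "y": 0, "z": 0.0013, "twist": 0, "hand": 0}]}}

```text
time: 25.63
position: [530.8, -117.6, 127.4]
tcp_rot: [2.147, 2.178, -0.097]
contact_force: [-2.8, -1.3, 7.6]
gripper_width: 0.6
```

Call:
{"op": "arm_command", "data": {"increments": [{"x": 0, "y": 0, "z": 0.0013, "twist": 0, "hand": 0}, {"x": 0, "y": 0, "z": 0.0013, "twist": 0, "hand": 0}]}}

```text
time: 25.8
position: [530.9, -118.6, 125.8]
tcp_rot: [2.146, 2.177, -0.1]
contact_force: [-2.2, -0.3, 6.5]
gripper_width: 0.2
```

Call:
{"op": "arm_command", "data": {"increments": [{"x": 0, "y": 0, "z": 0.0013, "twist": 0, "hand": 0}, {"x": 0, "y": 0, "z": 0.0013, "twist": 0, "hand": 0}]}}

```text
time: 25.97
position: [530.8, -119.6, 124.2]
tcp_rot: [2.145, 2.176, -0.104]
contact_force: [-1.4, -0.7, 6.8]
gripper_width: 0.5
```

```bash
python3 -c "
from h import *
cl()"
```

```text
t25.97 pos [ 530.8 -119.6  124.2] xax [-0.014  0.994 -0.108] yax [1.    0.015 0.011] zax [ 0.013 -0.108 -0.994] F [-1.4 -0.7  6.8] w0.5 j [ 0.74  0.54 -0.8   1.93  0.64  0.9  -0.4 ]
tip in 45.9 up 23.2 side 1.9
corner in 55.4 up 24.3 side 2.2
```

Call:
{"op": "arm_command", "data": {"increments": [{"x": 0.0006, "y": 0, "z": 0.0013, "twist": 0, "hand": 0}, {"x": 0.0006, "y": 0, "z": 0.0013, "twist": 0, "hand": 0}]}}

```text
time: 26.13
position: [530.8, -120.4, 122.5]
tcp_rot: [2.143, 2.174, -0.109]
contact_force: [-3.0, -2.4, 7.7]
gripper_width: 0.2
```

Call:
{"op": "arm_command", "data": {"increments": [{"x": 0.0006, "y": 0, "z": 0.0013, "twist": 0, "hand": 0}, {"x": 0.0006, "y": 0, "z": 0.0013, "twist": 0, "hand": 0}]}}

```text
time: 26.3
position: [530.8, -121.2, 120.8]
tcp_rot: [2.142, 2.171, -0.114]
contact_force: [-2.9, -1.4, 6.7]
gripper_width: 0.5
```

```bash
python3 -c "
from h import *
cl()"
```

```text
t26.30 pos [ 530.8 -121.2  120.8] xax [-0.013  0.993 -0.116] yax [1.    0.014 0.009] zax [ 0.011 -0.116 -0.993] F [-2.9 -1.4  6.7] w0.5 j [ 0.73  0.55 -0.79  1.93  0.65  0.9  -0.41]
tip in 47.6 up 19.9 side 1.9
corner in 57.0 up 21.0 side 2.2
```

Call:
{"op": "arm_command", "data": {"increments": [{"x": 0.001, "y": 0, "z": 0.0013, "twist": 0, "hand": 0}, {"x": 0.001, "y": 0, "z": 0.0013, "twist": 0, "hand": 0}]}}

```text
time: 26.47
position: [530.8, -121.8, 119.1]
tcp_rot: [2.141, 2.168, -0.12]
contact_force: [-2.3, -1.7, 7.3]
gripper_width: 0.5
```

Call:
{"op": "arm_command", "data": {"increments": [{"x": 0.001, "y": 0, "z": 0.0013, "twist": 0, "hand": 0}, {"x": 0.001, "y": 0, "z": 0.0013, "twist": 0, "hand": 0}]}}

```text
time: 26.63
position: [530.8, -122.4, 117.3]
tcp_rot: [2.141, 2.165, -0.126]
contact_force: [-3.2, -2.6, 6.4]
gripper_width: 0.2
```

```bash
python3 -c "
from h import *
cl()"
```

```text
t26.63 pos [ 530.8 -122.4  117.3] xax [-0.011  0.992 -0.125] yax [1.    0.012 0.008] zax [ 0.009 -0.125 -0.992] F [-3.2 -2.6  6.4] w0.2 j [ 0.71  0.55 -0.78  1.94  0.66  0.9  -0.42]
tip in 49.0 up 16.4 side 1.9
corner in 58.4 up 17.6 side 2.2
```

Call:
{"op": "arm_command", "data": {"increments": [{"x": 0, "y": 0, "z": -0.003, "twist": 0, "hand": 0}, {"x": 0.004, "y": 0, "z": 0, "twist": 0, "hand": 0}, {"x": 0.003, "y": 0, "z": 0, "twist": 0, "hand": 0}, {"x": 0, "y": 0, "z": 0, "twist": 0, "hand": 0}, {"x": 0, "y": 0, "z": 0, "twist": 0, "hand": 0}]}}

```text
time: 27.05
position: [530.6, -113.2, 118.7]
tcp_rot: [2.14, 2.167, -0.126]
contact_force: [0.4, -0.2, -0.1]
gripper_width: 0.3
```

```bash
python3 -c "
from h import *
cl()"
```

```text
t27.05 pos [ 530.6 -113.2  118.7] xax [-0.012  0.992 -0.124] yax [1.    0.013 0.007] zax [ 0.009 -0.124 -0.992] F [ 0.4 -0.2 -0.1] w0.3 j [ 0.7   0.55 -0.79  1.94  0.66  0.9  -0.43]
tip in 39.8 up 17.8 side 1.5
corner in 49.2 up 19.0 side 1.8
```

Call:
{"op": "arm_command", "data": {"increments": [{"x": -0.002, "y": 0, "z": 0.001, "twist": 0, "hand": 0}, {"x": -0.0005, "y": 0, "z": 0.001, "twist": 0, "hand": 0}, {"x": 0, "y": 0, "z": 0.0013, "twist": 0, "hand": 0}]}}

```text
time: 27.3
position: [530.8, -115.5, 115.7]
tcp_rot: [2.138, 2.169, -0.125]
contact_force: [-2.7, 0.8, 8.2]
gripper_width: 0.6
```

```bash
python3 -c "
from h import *
cl()"
```

```text
t27.30 pos [ 530.8 -115.5  115.7] xax [-0.014  0.992 -0.124] yax [1.    0.014 0.007] zax [ 0.009 -0.124 -0.992] F [-2.7  0.8  8.2] w0.6 j [ 0.7   0.55 -0.78  1.94  0.66  0.9  -0.43]
tip in 42.1 up 14.8 side 1.8
corner in 51.5 up 16.0 side 2.0
```

Call:
{"op": "arm_command", "data": {"increments": [{"x": 0, "y": 0, "z": 0.0014, "twist": 0, "hand": 0}, {"x": 0, "y": 0, "z": 0.0014, "twist": 0, "hand": 0}]}}

```text
time: 27.47
position: [530.9, -116.0, 114.2]
tcp_rot: [2.138, 2.168, -0.127]
contact_force: [-4.2, 0.5, 11.8]
gripper_width: 0.4
```

Call:
{"op": "arm_command", "data": {"increments": [{"x": 0, "y": 0, "z": 0.0014, "twist": 0, "hand": 0}, {"x": 0, "y": 0, "z": 0.0014, "twist": 0, "hand": 0}]}}

```text
time: 27.63
position: [530.9, -116.2, 113.4]
tcp_rot: [2.138, 2.166, -0.13]
contact_force: [-5.4, 1.1, 14.4]
gripper_width: 0.3
```

Call:
{"op": "arm_command", "data": {"increments": [{"x": 0, "y": 0, "z": 0.0014, "twist": 0, "hand": 0}, {"x": 0, "y": 0, "z": 0.0014, "twist": 0, "hand": 0}]}}

```text
time: 27.8
position: [530.9, -116.2, 113.2]
tcp_rot: [2.137, 2.165, -0.132]
contact_force: [-6.6, 2.1, 16.3]
gripper_width: 0.5
```

Call:
{"op": "arm_command", "data": {"increments": [{"x": 0, "y": 0, "z": 0.0014, "twist": 0, "hand": 0}]}}

```text
time: 27.88
position: [531.0, -116.2, 113.2]
tcp_rot: [2.136, 2.164, -0.134]
contact_force: [-6.3, 3.4, 15.8]
gripper_width: 0.3
```

Call:
{"op": "arm_command", "data": {"increments": [{"x": 0, "y": 0, "z": -0.004, "twist": 0, "hand": 0}, {"x": 0, "y": 0, "z": -0.015, "twist": 0, "hand": 0}, {"x": 0, "y": 0, "z": -0.025, "twist": 0, "hand": 0}, {"x": 0, "y": 0, "z": -0.025, "twist": 0, "hand": 0}, {"x": 0, "y": 0, "z": -0.02, "twist": 0, "hand": 0}, {"x": 0, "y": 0, "z": 0, "twist": 0, "hand": 0}]}}

```text
time: 28.38
position: [529.3, -103.2, 206.8]
tcp_rot: [2.138, 2.168, -0.135]
contact_force: [1.0, 0.2, 0.8]
gripper_width: 0.6
```

```bash
python3 cap.py wrist w14; python3 cap.py top t14;  python3 cap.py scene s14; python3 -c "
from h import *
go([680,-163,200],-91)
a=cv2.imread('pics/s14.png')[150:290,110:300];b=cv2.imread('pics/w14.png')
cv2.imwrite('pics/c14.png',np.hstack([cv2.resize(a,(407,300),interpolation=2),cv2.resize(b,(390,300))]))"
```

```text
t28.53 pos [ 526.7 -104.5  202.5] xax [-0.013  0.992 -0.129] yax [ 1.     0.013 -0.003] zax [-0.001 -0.129 -0.992] F [ 0.4  0.1 -0.4] w0.5 j [ 0.76  0.43 -0.87  1.88  0.53  1.05 -0.34]
dtool m [-0.0597  0.1526  0.0098] len 0.164
yaw y 0.72 twist (rad, about tool z) -1.5407
```

View pics/c14.png

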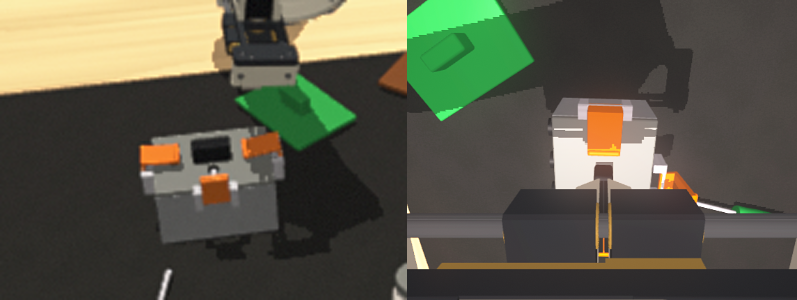

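Call:
{"op": "arm_command", "data": {"increments": [{"x": -0.01, "y": 0.02, "z": 0, "twist": 0, "hand": 0}, {"x": -0.013, "y": 0.028, "z": 0, "twist": 0, "hand": 0}, {"x": -0.013, "y": 0.028, "z": 0, "twist": 0, "hand": 0}, {"x": -0.012, "y": 0.026, "z": 0, "twist": 0, "hand": 0}, {"x": -0.006, "y": 0.014, "z": 0, "twist": -0.12, "hand": 0}, {"x": 0, "y": 0, "z": 0, "twist": -0.12, "hand": 0}, {"x": 0, "y": 0, "z": 0, "twist": -0.12, "hand": 0}, {"x": 0, "y": 0, "z": 0, "twist": -0.12, "hand": 0}, {"x": 0, "y": 0, "z": 0, "twist": -0.12, "hand": 0}, {"x": 0, "y": 0, "z": 0, "twist": -0.12, "hand": 0}, {"x": 0, "y": 0, "z": 0, "twist": -0.12, "hand": 0}, {"x": 0, "y": 0, "z": 0, "twist": -0.12, "hand": 0}]}}

```text
time: 29.53
position: [636.1, -162.8, 185.8]
tcp_rot: [0.869, 3.011, -0.206]
contact_force: [-0.3, 0.3, 0.3]
gripper_width: 0.0
```

```bash
cat >> h.py <<'E'
def cf(): corner(595.4,-162.9,(-0.9999,0.0166),(0,1))
E
python3 -c "
from h import *
cf();go([643,-163,180],89)"
```

```text
t29.53 pos [ 636.1 -162.8  185.8] xax [-0.847  0.531 -0.037] yax [ 0.531  0.838 -0.125] zax [-0.036 -0.126 -0.991] F [-0.3  0.3  0.3] w0.0 j [ 0.77  0.74 -0.97  1.56  0.76  1.26  0.64]
tip in -40.3 up 84.9 side 0.6
corner in -32.2 up 84.5 side -4.3
t29.53 pos [ 636.1 -162.8  185.8] xax [-0.847  0.531 -0.037] yax [ 0.531  0.838 -0.125] zax [-0.036 -0.126 -0.991] F [-0.3  0.3  0.3] w0.0 j [ 0.77  0.74 -0.97  1.56  0.76  1.26  0.64]
dtool m [-0.0057  0.0042  0.0055] len 0.009
yaw y 57.66 twist (rad, about tool z) -0.547
```

Call:
{"op": "arm_command", "data": {"increments": [{"x": -0.006, "y": -0.006, "z": 0, "twist": -0.11, "hand": 0}, {"x": -0.006, "y": -0.004, "z": 0, "twist": -0.11, "hand": 0}, {"x": -0.004, "y": -0.002, "z": 0, "twist": -0.11, "hand": 0}, {"x": 0, "y": 0, "z": 0, "twist": -0.11, "hand": 0}, {"x": 0, "y": 0, "z": 0, "twist": -0.11, "hand": 0}, {"x": 0, "y": 0, "z": 0, "twist": 0, "hand": 0}, {"x": 0, "y": 0, "z": 0, "twist": 0, "hand": 0}]}}

```text
time: 30.12
position: [637.8, -182.1, 172.9]
tcp_rot: [0.03, -3.078, 0.184]
contact_force: [-0.0, 0.4, -0.1]
gripper_width: 0.6
```

```bash
python3 cap.py wrist w15; python3 -c "
from h import *
cf();go([650,-171,130],89)"; python3 flap.py w15 far
```

```text
t30.17 pos [ 637.6 -182.3  172.7] xax [-0.998 -0.016  0.059] yax [-0.023  0.993 -0.119] zax [-0.057 -0.12  -0.991] F [-0.4  0.6 -0.1] w0.2 j [ 0.83  0.83 -1.06  1.54  0.85  1.32  1.21]
tip in -41.9 up 71.8 side 20.1
corner in -32.4 up 72.3 side 20.4
t30.17 pos [ 637.6 -182.3  172.7] xax [-0.998 -0.016  0.059] yax [-0.023  0.993 -0.119] zax [-0.057 -0.12  -0.991] F [-0.4  0.6 -0.1] w0.2 j [ 0.83  0.83 -1.06  1.54  0.85  1.32  1.21]
dtool m [-0.0151  0.016   0.0402] len 0.046
yaw y 91.33 twist (rad, about tool z) 0.0406
far 2507 x [-25.2 -16.6   3.7] z [ -0.5  32.8 159.6]
  z 2 x [-12.8  -3.9   3.5] 545
  z 6 x [-13.7 -13.2 -12.7] 79
  z 10 x [-14.4 -13.8 -13.3] 86
  z 14 x [-14.8 -14.3 -13.8] 81
  z 18 x [-15.4 -14.9 -14.4] 89
  z 22 x [-15.9 -15.4 -15. ] 91
  z 26 x [-16.5 -16.  -15.5] 101
  z 30 x [-17.  -16.5 -16. ] 109
  z 34 x [-17.5 -17.  -16.5] 123
  z 38 x [-25.3 -17.6  -2.6] 150
  z 42 x [-24.6 -20.8 -17.8] 823
  z 46 x [-22.1 -19.6 -18.3] 78
```

View pics/w15.png

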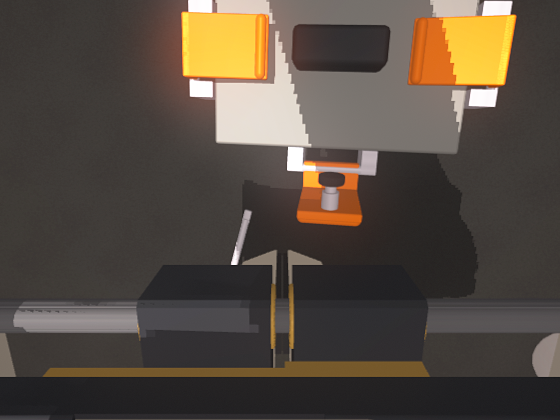

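Call:
{"op": "arm_command", "data": {"increments": [{"x": -0.006, "y": 0.008, "z": 0.006, "twist": 0.02, "hand": 0}, {"x": -0.004, "y": 0.006, "z": 0.012, "twist": 0.01, "hand": 0}, {"x": 0, "y": 0.001, "z": 0.012, "twist": 0, "hand": 0}, {"x": 0, "y": 0, "z": 0.008, "twist": 0, "hand": 0}, {"x": 0, "y": 0, "z": 0, "twist": 0, "hand": 0}, {"x": 0, "y": 0, "z": 0, "twist": 0, "hand": 0}]}}

```text
time: 30.67
position: [643.8, -172.4, 128.5]
tcp_rot: [-0.036, -3.077, 0.188]
contact_force: [-0.0, -0.6, -0.3]
gripper_width: 0.6
```

```bash
python3 -c "
from h import *
cf()"
```

```text
t30.67 pos [ 643.8 -172.4  128.5] xax [-0.998  0.027  0.057] yax [ 0.02   0.992 -0.123] zax [-0.06  -0.121 -0.991] F [-0.  -0.6 -0.3] w0.6 j [ 0.79  0.88 -1.02  1.55  0.88  1.27  1.12]
tip in -47.9 up 27.6 side 10.0
corner in -38.4 up 28.1 side 9.9
```

Call:
{"op": "arm_command", "data": {"increments": [{"x": 0.005, "y": 0, "z": -0.0025, "twist": 0, "hand": 0}, {"x": 0.005, "y": 0, "z": -0.001, "twist": 0, "hand": 0}]}}

```text
time: 30.83
position: [633.7, -171.9, 132.5]
tcp_rot: [-0.038, -3.076, 0.188]
contact_force: [-0.4, 0.4, -0.6]
gripper_width: 0.4
```

Call:
{"op": "arm_command", "data": {"increments": [{"x": 0.006, "y": 0, "z": 0, "twist": 0, "hand": 0}]}}

```text
time: 30.92
position: [629.6, -171.9, 134.4]
tcp_rot: [-0.039, -3.082, 0.188]
contact_force: [10.3, -0.6, 1.7]
gripper_width: 0.3
```

```bash
python3 -c "
from h import *
cf()"
```

```text
t30.92 pos [ 629.6 -171.9  134.4] xax [-0.998  0.028  0.052] yax [ 0.022  0.992 -0.122] zax [-0.055 -0.121 -0.991] F [10.3 -0.6  1.7] w0.3 j [ 0.81  0.85 -1.03  1.59  0.87  1.26  1.12]
tip in -33.8 up 33.5 side 9.7
corner in -24.3 up 34.0 side 9.6
```

Contact. Sweeping.

Call:
{"op": "arm_command", "data": {"increments": [{"x": 0.008, "y": 0, "z": 0, "twist": 0, "hand": 0}, {"x": 0.008, "y": 0, "z": 0, "twist": 0, "hand": 0}]}}

```text
time: 31.08
position: [618.9, -171.7, 139.1]
tcp_rot: [-0.04, -3.097, 0.189]
contact_force: [5.7, -0.1, -4.6]
gripper_width: 0.6
```

Call:
{"op": "arm_command", "data": {"increments": [{"x": 0.008, "y": 0, "z": 0.0005, "twist": 0, "hand": 0}, {"x": 0.008, "y": 0, "z": 0.0005, "twist": 0, "hand": 0}]}}

```text
time: 31.25
position: [606.5, -171.5, 141.4]
tcp_rot: [-0.042, -3.11, 0.189]
contact_force: [5.6, -0.7, -4.8]
gripper_width: 0.5
```

```bash
python3 -c "
from h import *
cf()"
```

```text
t31.25 pos [ 606.5 -171.5  141.4] xax [-0.999  0.028  0.024] yax [ 0.025  0.992 -0.122] zax [-0.028 -0.121 -0.992] F [ 5.6 -0.7 -4.8] w0.5 j [ 0.87  0.8  -1.06  1.67  0.87  1.21  1.1 ]
tip in -11.0 up 40.5 side 9.7
corner in -1.5 up 40.7 side 9.6
```

Call:
{"op": "arm_command", "data": {"increments": [{"x": 0.006, "y": 0, "z": 0.0005, "twist": 0, "hand": 0}, {"x": 0.006, "y": 0, "z": 0.001, "twist": 0, "hand": 0}, {"x": 0.006, "y": 0, "z": 0.0015, "twist": 0, "hand": 0}]}}

```text
time: 31.5
position: [594.1, -171.3, 142.5]
tcp_rot: [-0.043, -3.129, 0.189]
contact_force: [8.7, -0.6, -5.7]
gripper_width: 0.4
```

```bash
python3 -c "
from h import *
cf()"
```

```text
t31.50 pos [ 594.1 -171.3  142.5] xax [-1.     0.028  0.005] yax [ 0.027  0.992 -0.12 ] zax [-0.008 -0.12  -0.993] F [ 8.7 -0.6 -5.7] w0.4 j [ 0.9   0.78 -1.07  1.72  0.87  1.17  1.09]
tip in 1.2 up 41.6 side 9.7
corner in 10.7 up 41.6 side 9.6
```

Call:
{"op": "arm_command", "data": {"increments": [{"x": 0.004, "y": 0, "z": 0.003, "twist": 0, "hand": 0}, {"x": 0.005, "y": 0, "z": 0.003, "twist": 0, "hand": 0}]}}

```text
time: 31.67
position: [590.1, -171.4, 140.8]
tcp_rot: [0.043, 3.127, -0.188]
contact_force: [6.0, 0.8, 2.3]
gripper_width: 0.2
```

```bash
python3 -c "
from h import *
cf()"
```

```text
t31.67 pos [ 590.1 -171.4  140.8] xax [-1.     0.027 -0.01 ] yax [ 0.028  0.992 -0.12 ] zax [ 0.007 -0.12  -0.993] F [6.  0.8 2.3] w0.2 j [ 0.91  0.77 -1.07  1.75  0.88  1.15  1.08]
tip in 5.1 up 39.8 side 9.9
corner in 14.6 up 39.7 side 9.8
```

Call:
{"op": "arm_command", "data": {"increments": [{"x": 0.005, "y": 0, "z": 0.003, "twist": 0, "hand": 0}, {"x": 0.005, "y": 0, "z": 0.003, "twist": 0, "hand": 0}, {"x": 0.004, "y": 0, "z": 0.003, "twist": 0, "hand": 0}]}}

```text
time: 31.92
position: [584.9, -171.2, 138.6]
tcp_rot: [0.042, 3.103, -0.187]
contact_force: [5.9, -0.0, 2.6]
gripper_width: 0.2
```

```bash
python3 -c "
from h import *
cf()"
```

```text
t31.92 pos [ 584.9 -171.2  138.6] xax [-0.999  0.025 -0.035] yax [ 0.029  0.992 -0.12 ] zax [ 0.031 -0.12  -0.992] F [ 5.9 -0.   2.6] w0.2 j [ 0.94  0.75 -1.08  1.78  0.89  1.11  1.07]
tip in 10.0 up 37.7 side 9.8
corner in 19.5 up 37.4 side 9.8
```

Call:
{"op": "arm_command", "data": {"increments": [{"x": 0.004, "y": 0, "z": 0.003, "twist": 0, "hand": 0}, {"x": 0.004, "y": 0, "z": 0.003, "twist": 0, "hand": 0}, {"x": 0.003, "y": 0, "z": 0.003, "twist": 0, "hand": 0}]}}

```text
time: 32.17
position: [582.5, -171.3, 136.9]
tcp_rot: [0.041, 3.08, -0.187]
contact_force: [4.8, 0.3, 5.1]
gripper_width: 0.5
```

```bash
python3 -c "
from h import *
cf()"
```

```text
t32.17 pos [ 582.5 -171.3  136.9] xax [-0.998  0.023 -0.058] yax [ 0.03   0.992 -0.12 ] zax [ 0.054 -0.122 -0.991] F [4.8 0.3 5.1] w0.5 j [ 0.95  0.74 -1.09  1.81  0.9   1.07  1.05]
tip in 12.1 up 36.0 side 9.9
corner in 21.6 up 35.5 side 9.8
```

Call:
{"op": "arm_command", "data": {"increments": [{"x": 0.005, "y": 0, "z": 0.005, "twist": 0, "hand": 0}, {"x": 0.005, "y": 0, "z": 0.005, "twist": 0, "hand": 0}]}}

```text
time: 32.33
position: [577.5, -171.6, 131.4]
tcp_rot: [0.041, 3.068, -0.188]
contact_force: [-1.0, 2.6, 11.1]
gripper_width: 0.3
```

```bash
python3 -c "
from h import *
cf()"
```

```text
t32.33 pos [ 577.5 -171.6  131.4] xax [-0.997  0.022 -0.069] yax [ 0.031  0.992 -0.121] zax [ 0.066 -0.123 -0.99 ] F [-1.   2.6 11.1] w0.3 j [ 0.96  0.74 -1.08  1.84  0.91  1.05  1.04]
tip in 17.0 up 30.5 side 10.3
corner in 26.5 up 29.8 side 10.3
```

Call:
{"op": "arm_command", "data": {"increments": [{"x": -0.001, "y": 0, "z": -0.008, "twist": 0, "hand": 0}, {"x": 0, "y": 0, "z": -0.004, "twist": 0, "hand": 0}, {"x": 0.007, "y": 0, "z": 0, "twist": 0, "hand": 0}, {"x": 0.005, "y": 0, "z": 0, "twist": 0, "hand": 0}, {"x": 0, "y": 0, "z": 0, "twist": 0, "hand": 0}, {"x": 0, "y": 0, "z": 0, "twist": 0, "hand": 0}]}}

```text
time: 32.83
position: [560.4, -170.9, 143.8]
tcp_rot: [0.043, 3.072, -0.194]
contact_force: [0.4, -0.0, 0.5]
gripper_width: 0.7
```

```bash
python3 cap.py wrist w16; python3 -c "
from h import *
cf()"
```

```text
t32.88 pos [ 560.4 -171.   143.7] xax [-0.998  0.024 -0.064] yax [ 0.032  0.992 -0.125] zax [ 0.061 -0.126 -0.99 ] F [ 0.1 -0.3 -0.6] w0.8 j [ 1.    0.7  -1.11  1.87  0.89  1.05  1.05]
tip in 34.2 up 42.8 side 10.0
corner in 43.7 up 42.2 side 10.0
```

View pics/w16.png

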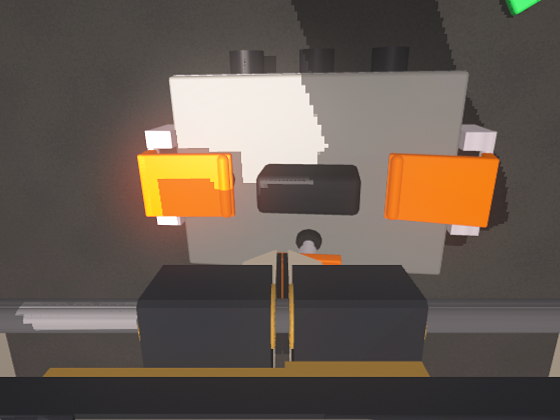

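Call:
{"op": "arm_command", "data": {"increments": [{"x": 0.001, "y": 0.0005, "z": 0.003, "twist": 0, "hand": 0}, {"x": 0.0005, "y": 0.0005, "z": 0.002, "twist": 0, "hand": 0}, {"x": 0.0005, "y": 0, "z": 0.0013, "twist": 0, "hand": 0}]}}

```text
time: 33.13
position: [558.5, -171.0, 136.4]
tcp_rot: [0.044, 3.073, -0.194]
contact_force: [-1.1, 0.0, -0.3]
gripper_width: 0.5
```

Call:
{"op": "arm_command", "data": {"increments": [{"x": 0.0005, "y": 0, "z": 0.0014, "twist": 0, "hand": 0}, {"x": 0.0005, "y": 0, "z": 0.0014, "twist": 0, "hand": 0}]}}

```text
time: 33.3
position: [558.2, -171.3, 134.1]
tcp_rot: [0.044, 3.073, -0.195]
contact_force: [-7.1, 1.0, 15.3]
gripper_width: 0.4
```

```bash
python3 -c "
from h import *
cf()"
```

```text
t33.30 pos [ 558.2 -171.3  134.1] xax [-0.998  0.024 -0.064] yax [ 0.032  0.992 -0.125] zax [ 0.061 -0.127 -0.99 ] F [-7.1  1.  15.3] w0.4 j [ 0.99  0.71 -1.1   1.88  0.9   1.04  1.03]
tip in 36.4 up 33.2 side 10.4
corner in 45.9 up 32.6 side 10.3
```

Call:
{"op": "arm_command", "data": {"increments": [{"x": 0.001, "y": 0, "z": 0.001, "twist": 0, "hand": 0}]}}

```text
time: 33.38
position: [557.7, -171.2, 134.0]
tcp_rot: [0.043, 3.072, -0.196]
contact_force: [-2.6, 0.4, 10.6]
gripper_width: 0.6
```

Call:
{"op": "arm_command", "data": {"increments": [{"x": 0.001, "y": 0, "z": 0.0012, "twist": 0, "hand": 0}, {"x": 0.001, "y": 0, "z": 0.0012, "twist": 0, "hand": 0}]}}

```text
time: 33.55
position: [557.6, -171.1, 134.0]
tcp_rot: [0.043, 3.069, -0.199]
contact_force: [-3.4, -0.3, 10.0]
gripper_width: 0.6
```

Call:
{"op": "arm_command", "data": {"increments": [{"x": 0.0008, "y": 0, "z": 0.0013, "twist": 0, "hand": 0}, {"x": 0.0006, "y": 0, "z": 0.0013, "twist": 0, "hand": 0}]}}

```text
time: 33.72
position: [557.7, -171.2, 133.8]
tcp_rot: [0.042, 3.066, -0.202]
contact_force: [-4.2, 1.2, 11.8]
gripper_width: 0.7
```

```bash
python3 -c "
from h import *
cf()"
```

```text
t33.72 pos [ 557.7 -171.2  133.8] xax [-0.997  0.023 -0.07 ] yax [ 0.032  0.991 -0.13 ] zax [ 0.066 -0.132 -0.989] F [-4.2  1.2 11.8] w0.7 j [ 0.99  0.7  -1.1   1.88  0.91  1.03  1.03]
tip in 36.8 up 32.9 side 10.3
corner in 46.3 up 32.3 side 10.3
```

Call:
{"op": "arm_command", "data": {"increments": [{"x": 0.0025, "y": 0, "z": 0.0013, "twist": 0, "hand": 0}, {"x": 0.0025, "y": 0, "z": 0.0013, "twist": 0, "hand": 0}]}}

```text
time: 33.88
position: [556.8, -171.0, 133.9]
tcp_rot: [0.04, 3.058, -0.204]
contact_force: [2.7, -0.9, 5.1]
gripper_width: 0.5
```

```bash
python3 -c "
from h import *
cf()"
```

```text
t33.88 pos [ 556.8 -171.   133.9] xax [-0.997  0.021 -0.078] yax [ 0.031  0.991 -0.131] zax [ 0.074 -0.133 -0.988] F [ 2.7 -0.9  5.1] w0.5 j [ 1.    0.7  -1.1   1.89  0.91  1.02  1.02]
tip in 37.6 up 33.0 side 10.1
corner in 47.1 up 32.3 side 10.1
```

Call:
{"op": "arm_command", "data": {"increments": [{"x": 0.0015, "y": 0, "z": 0.002, "twist": 0, "hand": 0}]}}

```text
time: 33.97
position: [557.0, -171.1, 133.3]
tcp_rot: [0.04, 3.055, -0.205]
contact_force: [-3.2, 0.6, 11.8]
gripper_width: 0.5
```

Call:
{"op": "arm_command", "data": {"increments": [{"x": 0.0015, "y": 0, "z": 0.002, "twist": 0, "hand": 0}]}}

```text
time: 34.05
position: [556.5, -171.2, 132.5]
tcp_rot: [0.039, 3.053, -0.206]
contact_force: [-5.8, 1.2, 13.0]
gripper_width: 0.4
```

Call:
{"op": "arm_command", "data": {"increments": [{"x": 0.0015, "y": 0, "z": 0.002, "twist": 0, "hand": 0}]}}

```text
time: 34.13
position: [555.7, -171.1, 131.8]
tcp_rot: [0.039, 3.052, -0.208]
contact_force: [-4.3, 1.2, 12.2]
gripper_width: 0.7
```

```bash
python3 -c "
from h import *
cf()"
```

```text
t34.13 pos [ 555.7 -171.1  131.8] xax [-0.996  0.02  -0.083] yax [ 0.031  0.99  -0.134] zax [ 0.08  -0.137 -0.987] F [-4.3  1.2 12.2] w0.7 j [ 1.    0.7  -1.1   1.9   0.92  1.01  1.01]
tip in 38.6 up 30.9 side 10.4
corner in 48.1 up 30.1 side 10.3
```

Call:
{"op": "arm_command", "data": {"increments": [{"x": 0.002, "y": 0, "z": 0.0018, "twist": 0, "hand": 0}, {"x": 0.002, "y": 0, "z": 0.0018, "twist": 0, "hand": 0}]}}

```text
time: 34.3
position: [554.2, -171.0, 130.5]
tcp_rot: [0.038, 3.048, -0.21]
contact_force: [-1.8, 0.9, 8.1]
gripper_width: 0.5
```

Call:
{"op": "arm_command", "data": {"increments": [{"x": 0.0015, "y": 0, "z": 0.0018, "twist": 0, "hand": 0}, {"x": 0.0013, "y": 0, "z": 0.0018, "twist": 0, "hand": 0}]}}

```text
time: 34.47
position: [553.4, -171.1, 129.2]
tcp_rot: [0.037, 3.044, -0.213]
contact_force: [-3.3, 0.9, 10.8]
gripper_width: 0.3
```

```bash
python3 -c "
from h import *
cf()"
```

```text
t34.47 pos [ 553.4 -171.1  129.2] xax [-0.996  0.018 -0.091] yax [ 0.03   0.99  -0.138] zax [ 0.088 -0.14  -0.986] F [-3.3  0.9 10.8] w0.3 j [ 1.    0.69 -1.09  1.92  0.93  0.99  1.  ]
tip in 40.8 up 28.3 side 10.4
corner in 50.3 up 27.4 side 10.4
```

Call:
{"op": "arm_command", "data": {"increments": [{"x": 0.001, "y": 0, "z": 0.0017, "twist": 0, "hand": 0}, {"x": 0.001, "y": 0, "z": 0.0017, "twist": 0, "hand": 0}]}}

```text
time: 34.63
position: [552.3, -171.0, 127.7]
tcp_rot: [0.036, 3.043, -0.216]
contact_force: [-4.5, 1.4, 9.8]
gripper_width: 0.5
```

Call:
{"op": "arm_command", "data": {"increments": [{"x": 0.001, "y": 0, "z": 0.0017, "twist": 0, "hand": 0}, {"x": 0.001, "y": 0, "z": 0.0017, "twist": 0, "hand": 0}]}}

```text
time: 34.8
position: [551.2, -171.0, 126.0]
tcp_rot: [0.035, 3.042, -0.219]
contact_force: [-3.9, 0.8, 9.0]
gripper_width: 0.6
```

```bash
python3 -c "
from h import *
cf()"
```

```text
t34.80 pos [ 551.2 -171.   126. ] xax [-0.996  0.016 -0.093] yax [ 0.029  0.989 -0.142] zax [ 0.09  -0.144 -0.985] F [-3.9  0.8  9. ] w0.6 j [ 1.    0.69 -1.09  1.93  0.94  0.98  1.  ]
tip in 43.1 up 25.2 side 10.4
corner in 52.5 up 24.3 side 10.4
```

Call:
{"op": "arm_command", "data": {"increments": [{"x": 0, "y": 0, "z": 0.0016, "twist": 0, "hand": 0}, {"x": 0, "y": 0, "z": 0.0016, "twist": 0, "hand": 0}]}}

```text
time: 34.97
position: [550.5, -171.0, 124.4]
tcp_rot: [0.034, 3.044, -0.223]
contact_force: [-8.4, 2.3, 13.8]
gripper_width: 0.1
```

Call:
{"op": "arm_command", "data": {"increments": [{"x": 0, "y": 0, "z": 0.0016, "twist": 0, "hand": 0}, {"x": 0, "y": 0, "z": 0.0016, "twist": 0, "hand": 0}]}}

```text
time: 35.13
position: [549.9, -171.0, 123.2]
tcp_rot: [0.033, 3.046, -0.228]
contact_force: [-6.9, 1.8, 16.6]
gripper_width: 0.3
```

```bash
python3 -c "
from h import *
cf()"
```

```text
t35.13 pos [ 549.9 -171.   123.2] xax [-0.996  0.015 -0.088] yax [ 0.028  0.989 -0.148] zax [ 0.085 -0.15  -0.985] F [-6.9  1.8 16.6] w0.3 j [ 0.99  0.69 -1.08  1.93  0.95  0.99  0.99]
tip in 44.4 up 22.4 side 10.5
corner in 53.9 up 21.6 side 10.5
```

Call:
{"op": "arm_command", "data": {"increments": [{"x": 0, "y": 0, "z": -0.003, "twist": 0, "hand": 0}, {"x": -0.002, "y": 0.002, "z": 0, "twist": 0, "hand": 0}, {"x": -0.001, "y": 0.001, "z": 0, "twist": 0, "hand": 0}, {"x": 0, "y": 0, "z": 0, "twist": 0, "hand": 0}, {"x": 0, "y": 0, "z": 0, "twist": 0, "hand": 0}]}}

```text
time: 35.55
position: [553.6, -166.6, 126.1]
tcp_rot: [0.032, 3.045, -0.228]
contact_force: [-1.2, -0.0, -0.9]
gripper_width: 0.7
```

```bash
python3 -c "
from h import *
cf()"
```

```text
t35.55 pos [ 553.6 -166.6  126.1] xax [-0.996  0.014 -0.089] yax [ 0.027  0.989 -0.148] zax [ 0.086 -0.149 -0.985] F [-1.2 -0.  -0.9] w0.7 j [ 0.98  0.69 -1.09  1.92  0.94  0.99  0.99]
tip in 40.8 up 25.3 side 6.1
corner in 50.2 up 24.4 side 6.1
```

Call:
{"op": "arm_command", "data": {"increments": [{"x": 0.0003, "y": 0.0002, "z": 0.0012, "twist": 0, "hand": 0}, {"x": 0.0003, "y": 0.0002, "z": 0.0012, "twist": 0, "hand": 0}]}}

```text
time: 35.72
position: [553.7, -166.6, 123.7]
tcp_rot: [0.032, 3.045, -0.228]
contact_force: [-3.3, 0.1, 12.9]
gripper_width: 0.4
```

Call:
{"op": "arm_command", "data": {"increments": [{"x": 0.0004, "y": 0.0002, "z": 0.0012, "twist": 0, "hand": 0}]}}

```text
time: 35.8
position: [553.6, -166.7, 123.3]
tcp_rot: [0.032, 3.044, -0.23]
contact_force: [-6.1, 1.0, 15.0]
gripper_width: 0.3
```

```bash
python3 -c "
from h import *
cf()"
```

```text
t35.80 pos [ 553.6 -166.7  123.3] xax [-0.996  0.014 -0.09 ] yax [ 0.028  0.988 -0.149] zax [ 0.087 -0.151 -0.985] F [-6.1  1.  15. ] w0.3 j [ 0.98  0.69 -1.08  1.92  0.95  0.99  0.98]
tip in 40.7 up 22.5 side 6.1
corner in 50.2 up 21.6 side 6.1
```

Call:
{"op": "arm_command", "data": {"increments": [{"x": 0.0018, "y": 0, "z": 0.0014, "twist": 0, "hand": 0}]}}

```text
time: 35.88
position: [553.2, -166.6, 123.1]
tcp_rot: [0.032, 3.042, -0.231]
contact_force: [0.1, 1.1, 11.8]
gripper_width: 0.6
```

Call:
{"op": "arm_command", "data": {"increments": [{"x": 0.0015, "y": 0, "z": 0.0016, "twist": 0, "hand": 0}]}}

```text
time: 35.97
position: [553.2, -166.7, 122.9]
tcp_rot: [0.031, 3.039, -0.232]
contact_force: [-2.9, 1.1, 12.6]
gripper_width: 0.5
```

Call:
{"op": "arm_command", "data": {"increments": [{"x": 0.0012, "y": 0, "z": 0.0017, "twist": 0, "hand": 0}]}}

```text
time: 36.05
position: [553.2, -166.7, 122.7]
tcp_rot: [0.031, 3.037, -0.234]
contact_force: [-5.8, 1.6, 14.3]
gripper_width: 0.2
```

```bash
python3 -c "
from h import *
cf()"
```

```text
t36.05 pos [ 553.2 -166.7  122.7] xax [-0.995  0.013 -0.097] yax [ 0.027  0.988 -0.152] zax [ 0.094 -0.154 -0.984] F [-5.8  1.6 14.3] w0.2 j [ 0.98  0.69 -1.08  1.93  0.96  0.98  0.97]
tip in 41.1 up 21.9 side 6.1
corner in 50.5 up 21.0 side 6.2
```

Call:
{"op": "arm_command", "data": {"increments": [{"x": 0.0012, "y": 0, "z": 0.0017, "twist": 0, "hand": 0}, {"x": 0.0012, "y": 0, "z": 0.0017, "twist": 0, "hand": 0}]}}

```text
time: 36.22
position: [553.0, -166.6, 122.5]
tcp_rot: [0.03, 3.033, -0.237]
contact_force: [-4.0, 1.3, 14.9]
gripper_width: 0.5
```

Call:
{"op": "arm_command", "data": {"increments": [{"x": 0.0012, "y": 0, "z": 0.0018, "twist": 0, "hand": 0}, {"x": 0.0012, "y": 0, "z": 0.0018, "twist": 0, "hand": 0}]}}

```text
time: 36.38
position: [553.0, -166.6, 122.4]
tcp_rot: [0.029, 3.028, -0.242]
contact_force: [-4.4, 1.4, 15.8]
gripper_width: 0.4
```

```bash
python3 -c "
from h import *
cf()"
```

```text
t36.38 pos [ 553.  -166.6  122.4] xax [-0.994  0.01  -0.105] yax [ 0.027  0.987 -0.157] zax [ 0.102 -0.159 -0.982] F [-4.4  1.4 15.8] w0.4 j [ 0.98  0.69 -1.08  1.94  0.97  0.97  0.96]
tip in 41.2 up 21.5 side 6.1
corner in 50.6 up 20.6 side 6.2
```

Call:
{"op": "arm_command", "data": {"increments": [{"x": 0.0022, "y": 0, "z": 0.0021, "twist": 0, "hand": 0}]}}

```text
time: 36.47
position: [552.7, -166.6, 122.2]
tcp_rot: [0.028, 3.025, -0.244]
contact_force: [-3.0, 1.1, 15.8]
gripper_width: 0.2
```

Call:
{"op": "arm_command", "data": {"increments": [{"x": 0.0017, "y": 0, "z": 0.0021, "twist": 0, "hand": 0}]}}

```text
time: 36.55
position: [552.8, -166.6, 122.1]
tcp_rot: [0.027, 3.021, -0.246]
contact_force: [-5.0, 1.9, 16.3]
gripper_width: 0.7
```

Call:
{"op": "arm_command", "data": {"increments": [{"x": 0, "y": 0, "z": -0.004, "twist": 0, "hand": 0}, {"x": -0.003, "y": 0, "z": -0.015, "twist": 0, "hand": 0}, {"x": -0.003, "y": 0, "z": -0.025, "twist": 0, "hand": 0}, {"x": 0, "y": 0, "z": -0.03, "twist": 0, "hand": 0}, {"x": -0.01, "y": 0, "z": -0.03, "twist": 0, "hand": 0}, {"x": -0.01, "y": 0, "z": -0.02, "twist": 0, "hand": 0}, {"x": 0, "y": 0, "z": 0, "twist": 0, "hand": 0}, {"x": 0, "y": 0, "z": 0, "twist": 0, "hand": 0}]}}

```text
time: 37.22
position: [563.3, -145.8, 250.0]
tcp_rot: [0.026, 3.026, -0.244]
contact_force: [-0.1, -0.6, 0.3]
gripper_width: 0.9
```

```bash
python3 cap.py wrist w17;python3 cap.py scene s17; cat > lidchk.py <<'E'
import sys
from h import *
f=np.load(sys.argv[1]+'.npz');p,d=f['p'],f['d'];m={k:f[k] for k in('K','xyz','orientation')}
C=cloud(m,d);z=C[:,:,2];hsv=cv2.cvtColor(p,cv2.COLOR_RGB2HSV)
bx=np.array([.9999,-.0166]);by=np.array([.0166,.9999]);D=C[:,:,:2]-[528.4,-161.75];X=D@bx;Y=D@by
k=(abs(X)<50)&(abs(Y)<70)&(z>80)&(z<93)&(hsv[:,:,1]<70);P=np.c_[X[k],Y[k],np.ones(k.sum())]
print('plane',np.linalg.lstsq(P,z[k],rcond=None)[0],k.sum())
k=(abs(X)<20)&(abs(Y)<32)&(z>108)&(z<124);print('bar ctr',k.sum(),[np.round(np.percentile(a[k],[1,99]).mean(),2) for a in(X,Y)])
o=(hsv[:,:,0]<18)&(hsv[:,:,1]>120)&(hsv[:,:,2]>60)
for n,inn,lat in(('left',87-Y,X),('right',87+Y,X),('far',67-X,Y)):
    # arm top face between in 8..38
    k=o&(inn>10)&(inn<36)&(abs(lat)<14)&(z>90)&(z<125)
    if k.sum()>20:
        c=np.polyfit(inn[k],z[k]-90,1);print(n,k.sum(),'angle from slope',round(float(np.arctan(c[0])),3),'z at in20',round(float(np.polyval(c,20)),1))
E
python3 lidchk.py w17; python3 -c "
import cv2,numpy as np
a=cv2.imread('pics/s17.png')[150:290,110:300];b=cv2.imread('pics/w17.png')
cv2.imwrite('pics/c17.png',np.hstack([cv2.resize(a,(407,300),interpolation=2),cv2.resize(b,(390,300))]))"
```

```text
plane [-2.22999977e-04  8.67769104e-04  8.75983567e+01] 15033
bar ctr 1824 [np.float64(0.19), np.float64(0.1)]
left 1341 angle from slope -0.168 z at in20 13.5
far 1034 angle from slope 0.051 z at in20 17.6
```

View pics/c17.png

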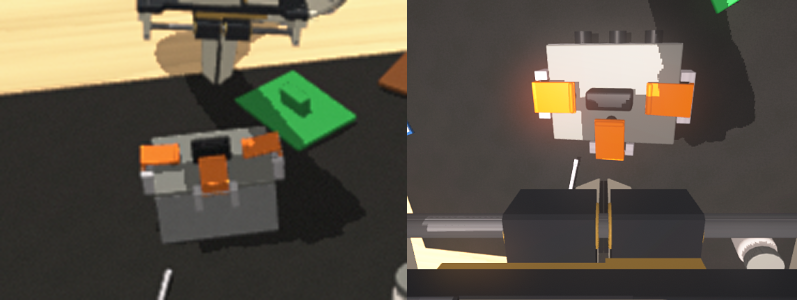

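```bash
sed -i 's/(hsv\[:,:,0\]<18)&(hsv\[:,:,1\]>120)&(hsv\[:,:,2\]>60)/(hsv[:,:,0]<28)\&(hsv[:,:,1]>90)\&(hsv[:,:,2]>50)/' lidchk.py; for i in w15 w16 w17; do echo $i; python3 lidchk.py $i; done; python3 -c "
from bench import sensors;s=sensors.sense();print(s['time'],s['contact_force'],abs(s['joint_vel']).max())"
```

```text
w15
plane [-3.27208358e-04  1.02317575e-03  8.76542997e+01] 22341
bar ctr 4056 [np.float64(0.84), np.float64(-0.35)]
left 3093 angle from slope -0.169 z at in20 13.6
right 2494 angle from slope -0.079 z at in20 15.0
w16
plane [-4.29777675e-04  1.10096981e-03  8.76025587e+01] 33068
bar ctr 4277 [np.float64(-0.04), np.float64(-0.24)]
left 3242 angle from slope -0.171 z at in20 13.5
right 2506 angle from slope -0.078 z at in20 15.0
far 53 angle from slope -0.158 z at in20 33.6
w17
plane [-2.22999977e-04  8.67769104e-04  8.75983567e+01] 15033
bar ctr 1824 [np.float64(0.19), np.float64(0.1)]
left 1368 angle from slope -0.169 z at in20 13.5
right 1141 angle from slope -0.075 z at in20 15.0
far 1034 angle from slope 0.051 z at in20 17.6
37.3167 [ 0.54808366  1.08945049 -0.04662158] 0.01752338627691747
```

```bash
python3 -c "
from bench import ticket;print(ticket.finish_job())"
```

```text
the job is handed in; nothing more can be done
None
```

The lid is seated in the junction box and all three clip flaps are folded down over its rim. I handed the job in at about 37 s; the hand-in returned no verdict.

**Lid:** I picked up the grey lid and seated it with all three flaps still open. The last wrist picture puts the plate top level at 87.6 mm (88 mm expected), with tilt about 0.001 rad. The bar is within 0.2 mm of the box centre in that picture and within 0.9 mm across the last three.

**Flaps:** I swept each flap down with the closed fingers and pressed its rib until it stopped moving. I could only read the force at the end of each move. The highest total reading on any flap was about 19 N, during the sweep of the right one.

| Flap | Final downward press | Final angle |
|---|---|---|
| Right | 17 N | -0.08 rad |
| Left | 16 N | -0.17 rad |
| Far | 16 N | +0.05 rad |

The left and right angles held steady across later pictures. The far flap has one clear reading, because it was partly hidden in an earlier one that disagreed.

**Not measured or off plan:**
- **Foot force:** the force each foot exerts by itself can't be measured; I inferred it from the solid stop under the press.
- **Tool tilt:** the tool ended up tilted about 0.19 rad from sideways pushing. I had to lift and set it down again once each on the left and far flaps.
- **Box position:** the top camera and wrist camera disagreed by 2 to 3 mm on the box position, so I used the wrist camera.

The gripper ended closed, empty and about 110 mm clear above the box. I saw no contact with the jar, screwdriver or bin, but I didn't re-measure their positions.

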